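Change the board in the soldering carrier

TASK

The soldered board in the black carrier is finished: lift off the red and the blue hold-down bar that lie over it and lay both flat in the grey tray, then set the finished board on the rails of the green cradle and put the waiting board from the yellow cradle into the carrier's nest. Last, put each bar back, fully down over the two pins with its own colour. Leave the brown bottle and the tip cleaner standing where they are.

Things in the scene. Friction and masses are not known exactly. Their poses are not given: they have to be found in the camera images.
- carrier: Black board carrier, fixed, plate 122 (x) x 124 (y) x 8 mm; origin: centre of its underside, 5 mm above the bench top. Board nest: 4 corner ledges 24 mm above the origin, walls flaring outward up to 36 mm high. Steel pins, 6 mm thick with tapered tips, at x = -30 (red shoulders and stripe) and x = +30 mm (blue), y = -44 and +44 mm; shoulders 38 mm, pin tips 54 mm above the origin.
- bar_red: Red hold-down bar, loose, 80 g, 110 mm long (its y), 12 wide, 6 thick, eyes of 22 mm with 11 mm holes at y = -44 and +44 mm; origin: centre of its underside. Black grip block with red top amid it: 16 (x) x 32 mm (y), 6 to 30 mm above the origin. Starts over the red pins, along the carrier's y, underside on the shoulders, either way round.
- bar_blue: Blue hold-down bar, the same as the red one but blue (grip block with blue top); starts over the blue pins of the carrier.
- board_done: The finished board: black circuit board, loose, 28 g, 61 (x) x 81 mm (y), edge 2 mm thick, parts up to 12 mm high; origin: centre of its underside. Lies in the nest under the bars, its y along the carrier's x (either way round), 2.5 mm of play; the nest catches a board up to 6 mm off. The middle of the long edges is open for fingers, 16 mm clear down to the plate.
- board_next: The waiting board: the same kind of board, but with a strip of amber masking tape across it; lies on the yellow cradle, its y roughly along the cradle's x. It belongs in the nest centred on the carrier's origin, underside 24 mm above it, its y along the carrier's x, either way round.
- cradle_green: Green cradle for the finished board, fixed: base 104 (x) x 100 (y) x 6 mm, two rubber-topped rails 46 mm long along y at x = -28 and +28 mm; origin: centre of its underside, 5 mm above the bench top. A board lies across both rails, centred, underside 24 mm above the origin, its y along the cradle's x, either way round.
- cradle_yellow: Yellow cradle, fixed, the same shape as the green one; holds the waiting board at the start.
- bar_tray: Shallow grey tray with dark floor, fixed, 116 (x) x 134 (y) mm, rim 4 mm wide and 8 mm high; origin: centre of its underside, 5 mm above the bench top, floor 3 mm above the origin. Room for both bars side by side along its y, at x = -26 and +26 mm.
- alcohol_bottle: Small brown bottle with black cap, loose, 38 mm across, 80 mm high, standing at the back of the bench; stays where it is. Origin: centre of its underside.
- tip_cleaner: Black cup with brass wool, loose, 62 mm across, 40 mm high, standing at the back of the bench; stays where it is. Origin: centre of its underside. (Near these also stand, fixed: a cordless drill on its base at x above 0.57, y -0.21 to -0.02, up to 0.22 m high, keep the hand clear of it; a shelf whose front edge is at x = 0.62, 0.36 m up.)

How it is judged (in metres and radians):
On the way, in this order (a step that is already met when the one before it is completed fails the run):
1. both bars lie flat in the grey tray, released, the finished board still in the carrier (x of bar_red in the frame of bar_tray between -0.048 and 0.048 m and y of bar_red in the frame of bar_tray between -0.03 and 0.03 m and z of bar_red in the frame of bar_tray between 0 and 0.007 m and angle between each of bar_red, bar_blue's own z axis and vertical below 0.1 rad and x of bar_blue in the frame of bar_tray between -0.048 and 0.048 m and y of bar_blue in the frame of bar_tray between -0.03 and 0.03 m and z of bar_blue in the frame of bar_tray between 0 and 0.007 m and contact force between the fingers and bar_red below 0.05 N and contact force between the fingers and bar_blue below 0.05 N and x of board_done in the frame of carrier between -0.006 and 0.006 m and y of board_done in the frame of carrier between -0.006 and 0.006 m and z of board_done in the frame of carrier between 0.021 and 0.027 m and angle between the y axis of board_done and the x axis of carrier, either way round below 0.12 rad and angle between board_done's own z axis and vertical below 0.12 rad), for 0.2 s.
2. the finished board lies on the rails of the green cradle, released (x of board_done in the frame of cradle_green between -0.012 and 0.012 m and y of board_done in the frame of cradle_green between -0.012 and 0.012 m and z of board_done in the frame of cradle_green between 0.021 and 0.027 m and angle between the y axis of board_done and the x axis of cradle_green, either way round below 0.25 rad and angle between board_done's own z axis and vertical below 0.12 rad and contact force between the fingers and board_done below 0.05 N and linear speed of board_done below 0.02 m/s), for 0.2 s.
3. the waiting board lies in the carrier's nest, released, both bars still in the tray (x of bar_red in the frame of bar_tray between -0.048 and 0.048 m and y of bar_red in the frame of bar_tray between -0.03 and 0.03 m and z of bar_red in the frame of bar_tray between 0 and 0.007 m and angle between each of bar_red, bar_blue's own z axis and vertical below 0.1 rad and x of bar_blue in the frame of bar_tray between -0.048 and 0.048 m and y of bar_blue in the frame of bar_tray between -0.03 and 0.03 m and z of bar_blue in the frame of bar_tray between 0 and 0.007 m and contact force between the fingers and bar_red below 0.05 N and contact force between the fingers and bar_blue below 0.05 N and x of board_next in the frame of carrier between -0.006 and 0.006 m and y of board_next in the frame of carrier between -0.006 and 0.006 m and z of board_next in the frame of carrier between 0.021 and 0.027 m and angle between the y axis of board_next and the x axis of carrier, either way round below 0.12 rad and angle between board_next's own z axis and vertical below 0.12 rad and contact force between the fingers and board_next below 0.05 N and linear speed of board_next below 0.02 m/s), for 0.2 s.
At the end, for the whole second after the job is handed in: Each bar is down on its own colour's pins (within 6 mm, 3 mm in height, 0.12 rad), the waiting board lies level in the nest (6 mm, 3 mm in height, 0.12 rad), the finished board level on both green cradle rails (12 mm, 3 mm in height, 0.25 rad), all at rest and released (x of bar_red in the frame of carrier between -0.036 and -0.024 m and y of bar_red in the frame of carrier between -0.006 and 0.006 m and z of bar_red in the frame of carrier between 0.035 and 0.041 m and angle between the y axis of each of bar_red, bar_blue and the y axis of carrier, either way round below 0.12 rad and x of bar_blue in the frame of carrier between 0.024 and 0.036 m and y of bar_blue in the frame of carrier between -0.006 and 0.006 m and z of bar_blue in the frame of carrier between 0.035 and 0.041 m and x of board_next in the frame of carrier between -0.006 and 0.006 m and y of board_next in the frame of carrier between -0.006 and 0.006 m and z of board_next in the frame of carrier between 0.021 and 0.027 m and angle between the y axis of board_next and the x axis of carrier, either way round below 0.12 rad and angle between each of board_next, board_done's own z axis and vertical below 0.12 rad and x of board_done in the frame of cradle_green between -0.012 and 0.012 m and y of board_done in the frame of cradle_green between -0.012 and 0.012 m and z of board_done in the frame of cradle_green between 0.021 and 0.027 m and angle between the y axis of board_done and the x axis of cradle_green, either way round below 0.25 rad and linear speed of each of bar_red, bar_blue, board_done, board_next below 0.02 m/s); the robot touches nothing.
It fails at once if the brown bottle or the tip cleaner was shifted by more than 15 mm or tipped (distance of any of alcohol_bottle, tip_cleaner from where it was at the start of the episode above 0.015 m or angle between any of alcohol_bottle, tip_cleaner's own z axis and vertical above 0.3 rad).
It fails at once if a board was turned over or stood on edge (angle between any of board_done, board_next's own z axis and vertical above 1 rad).
It also fails if it takes over 144 s, if anything falls off the work surface, if the arm or the gripper's body presses on something with over 40 N, if the wrist force passes 120 N, or if a joint passes its speed limit or range.

ROBOT

A 6-joint arm with a two-finger parallel gripper is mounted at the origin on a cart in front of the work surface, level with it; the furniture and walls round the work are solid. World frame = base frame: x ahead of the robot, y to its left, z up, the work surface at z = 0. Lengths are in mm, angles in rad, forces in N, time in s.
With the tool pointing down it reaches from about 275 to 1000 mm from the base axis. Payload 8.4 kg.
Tool frame: the origin (TCP) lies on the centre line of the jaws, within the pads' length; the fingertips stand 11 mm ahead of it and the grasp point (between the pads) lies 8 mm behind it; z points along the fingers, y is the line along which they close (so a half turn about z gives the same grasp; the last joint's range is limited). The gripper opens to 85 mm and grips with 20 to 120 N. Pads are 22 mm wide; open, the fingers measure 114 mm over their backs; the gripper's body (76 mm by 85 mm) begins 54 mm behind the grasp point. The pads swing forward as they close: fully open they stand 13 mm farther back than shut.
Start: joints at [1.223, 0.353, 1.633, -0, 1.155, -0.002], TCP at [211.842, 588.006, 242.281] pointing down, gripper open.
Joint ranges: [-2.63, 2.63], [-0.92, 2.1], [0.06, 2.66], [-1.3, 4.44], [0, 2.69], [-3.02, 3.02]. Speed limits (rad/s): [2.22, 2.22, 2.79, 3.14, 3.14, 3.14].

INTERFACE

Orientations are given as a unit quaternion [x, y, z, w].
In Python, from station import r, grab_frame, job, spotter gives the robot as it stands. The module is installed in compiled form; this text tells all that it offers.
- The arm moves only by the shell command python3 -m inch 'ROWS'. ROWS is JSON, a list of rows, each a list of 7 numbers: the shift along the tool's x, y, z in cm, then the turn, a rotation vector about the tool's x, y, z in rad, then the finger opening in cm, from 0 to 8.54. In form: [[x, y, z, wx, wy, wz, gripper], ...]. A call has 1 to 5 rows; each row is the pose to reach, as a shift and turn from the pose commanded when the call began, along the tool's axes at that moment; what a row does not reach only later rows make up. A row lasts 1/10 s, in which the tool goes at most 50 mm and 8.59 degrees, less where a joint would pass 70% of its speed; a pose out of reach is approached as far as the arm can. A call with a gripper value outside its range is refused whole. The fingers move at their own pace and stop on an object; the grip force is fixed at half the most. Time passes only in rows, so rows that repeat a pose let the fingers close. It gives the time, the measured TCP pose, the force, the opening and the grip force at its end, in the units of the state.
- r.get_state(): the state, without advancing time (a new reading comes with each control period).
- grab_frame(name): name is "side" or "top" or "wrist"; returns a dict with "pixels" (400x640x3 uint8, blue, green, red), "vfov" (degrees; the focal length in pixels is half the picture's height over the tangent of half this angle, whatever the lens; pixels are square), "cx", "cy" (the principal point, pixels), "camera_from_world" (4x4, takes a point from world to camera coordinates); the wrist camera has in their place "mount" (4x4, takes a point from camera to tool coordinates, whose origin is the TCP and whose axes are the flange's). Camera axes: x right, y up, looking along -z (the intrinsics and any distortion apply to the point x, -y, -z); pixel columns grow to the right and rows downward; lengths in mm; the calibration is good to about 2 mm. A picture is of the moment at which its call begins: read the wrist's pose just before it. There is no depth.
- job.finish_job(): hands the job in; it is judged then, once.
Trained networks look in a picture, given as the dict that the camera call returned (one of the last four; its "shot" number tells which), for a name from the list of things; names that differ only in an ending like _2 or _b are one class to them, and where a whole thing is asked for, a point or a joint stands for the part that bears it (a point fixed in the world has none). Each returns a list of dicts, best first, with "score" (0 to 1); they miss things now and then, are a little off and sometimes report something else, mostly with a low value. They report only what shows in the picture. A call takes as long as a camera call.
- spotter.search_frame(picture, query): "position" ([column, row] in pixels, amid what is visible of it).
- spotter.tip_of(picture, query): "position" ([column, row] in pixels: a listed point, or the origin of a listed thing).
The state is a dict: "clock": time; "q": joint angles; "joint_velocities": joint speeds; "tau": joint torques, N m; "position": TCP position; "tool_rot": TCP orientation; "wrist_force": force on the tool from outside, world axes, zero at the start; "ft_torque": the same for the moment, N m; "grip_width": finger opening in mm; "finger_force": force on a finger pad.
Only numpy, scipy, OpenCV 4.12 (cv2) and the standard library are available. Lean on these libraries where they do the work, as an engineer would, in place of code of your own. Each camera call takes 0.05 s, during which the arm holds its last target. There are 200 camera calls.

## Working session

There is one attempt and no reset: what is moved stays moved. The work goes in short steps, Python scripts to look and compute and a shell command to move; the robot and the scene stay as the last step left them, time stands still between calls to the robot, and variables do not carry over. Pictures are saved under pics/ and viewed, at most 14 in all, crops included, and the job is handed in when it is done.

```bash
mkdir -p pics; cat > h.py <<'E'
import numpy as np, cv2
from station import r, grab_frame, job, spotter
from scipy.spatial.transform import Rotation as R
def cam(d, st=None):
    f=200/np.tan(np.radians(d['vfov']/2))
    if 'camera_from_world' in d: C=np.array(d['camera_from_world'])
    else:
        T=np.eye(4);T[:3,:3]=R.from_quat(st['tool_rot']).as_matrix();T[:3,3]=st['position']
        C=np.linalg.inv(T@np.array(d['mount']))
    return f,C
def ray(d,p,z,st=None):
    f,C=cam(d,st); W=np.linalg.inv(C)
    v=np.array([(p[0]-d['cx'])/f,-(p[1]-d['cy'])/f,-1]); v=W[:3,:3]@v;o=W[:3,3]
    return o+v*(z-o[2])/v[2]
def proj(d,P,st=None):
    f,C=cam(d,st);q=C[:3,:3]@np.array(P)+C[:3,3]
    return [d['cx']+f*q[0]/-q[2], d['cy']-f*q[1]/-q[2]]
def shot(n,name=None):
    st=r.get_state();d=grab_frame(n)
    if name: cv2.imwrite('pics/'+name,d['pixels'])
    return st,d
E
python3 - <<'E'
from h import *
st,d=shot('top','top0.png')
print({k:v for k,v in d.items() if k!='pixels'})
Z=dict(carrier=5,bar_red=43,bar_blue=43,board_done=29,board_next=29,cradle_green=5,cradle_yellow=5,bar_tray=5,alcohol_bottle=0,tip_cleaner=0)
for n,z in Z.items():
    for x in spotter.tip_of(d,n)[:2]: print(n,round(x['score'],2),np.round(x['position']),ray(d,x['position'],z).round(1))
st,d=shot('side','side0.png')
print({k:v for k,v in d.items() if k!='pixels'})
for n,z in Z.items():
    for x in spotter.tip_of(d,n)[:2]: print(n,round(x['score'],2),np.round(x['position']),ray(d,x['position'],z).round(1))
st,d=shot('wrist'); print({k:v for k,v in d.items() if k!='pixels'}, st)
E
```

```text
{'vfov': 49.896449745328475, 'cx': 321.12297590835544, 'cy': 206.06873836060964, 'camera_from_world': array([[ 3.38713674e-03, -9.99661097e-01,  2.58111945e-02,
        -4.36038247e+01],
       [ 9.86010856e-01,  7.64005949e-03,  1.66505919e-01,
        -4.77312120e+02],
       [-1.66646689e-01,  2.48861397e-02,  9.85702572e-01,
        -9.68318977e+02],
       [ 0.00000000e+00,  0.00000000e+00,  0.00000000e+00,
         1.00000000e+00]]), 'shot': 1}
carrier 0.77 [222. 197.] [503.  199.6   5. ]
bar_red 0.6 [219. 205.] [477.3 196.9  43. ]
bar_blue 0.77 [222. 182.] [531.9 193.4  43. ]
board_done 0.73 [220. 196.] [501.6 197.3  29. ]
board_next 0.77 [422. 261.] [ 350.6 -276.4   29. ]
board_next 0.7 [318. 147.] [625.  -32.7  29. ]
cradle_green 0.96 [414. 202.] [ 496.7 -268.8    5. ]
cradle_yellow 0.58 [416. 260.] [ 353.4 -268.7    5. ]
bar_tray 0.93 [317. 205.] [486.4 -31.1   5. ]
alcohol_bottle 0.71 [221. 144.] [639.6 208.5   0. ]
alcohol_bottle 0.4 [417. 262.] [ 348.6 -272.     0. ]
tip_cleaner 0.82 [318. 145.] [640.4 -34.1   0. ]
{'vfov': 55.87783712666615, 'cx': 317.3637542256559, 'cy
[... 1376 characters left out ...]
k': 1.1, 'q': array([ 1.22260865e+00,  3.53008333e-01,  1.63337060e+00,  9.80295790e-06,
        1.15517448e+00, -2.42589056e-03]), 'joint_velocities': array([ 0.00172036, -0.00024084, -0.0008635 , -0.00220805, -0.00095887,
        0.00018276]), 'tau': array([-2.10450882e-03, -6.05205345e+01, -3.42430651e+01, -3.01885948e-04,
        1.34344697e-03, -9.38913161e-06]), 'position': array([211.84277121, 588.03245043, 242.28836102]), 'tool_rot': array([ 1.72022958e-01,  9.85092941e-01,  2.01032619e-05, -9.93241257e-07]), 'wrist_force': array([-0.59980169,  0.38376188, -0.2323733 ]), 'ft_torque': array([-0.02580033, -0.00237123,  0.00602559]), 'finger_force': 0.0, 'grip_width': 85.21709408372146}
```

View pics/top0.png

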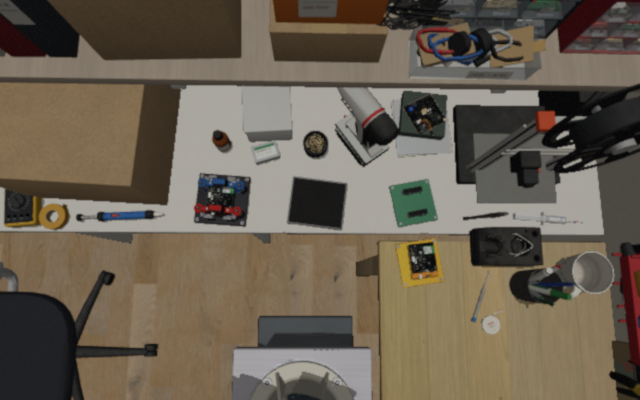

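View pics/side0.png

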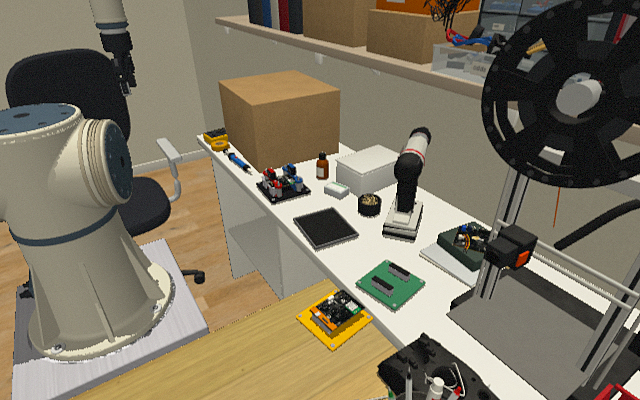

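Top view: carrier with the bars sits near (220,198), tray near (317,203), green cradle near (414,203) and yellow cradle near (421,262). Side view confirms the layout, with a tall box left of the carrier. Next I'll take close wrist views.

```bash
cat >> h.py <<'E'
def plan(x,y,z,yaw,st=None):
    """tool-down target; yaw (deg) = world angle of tool x"""
    st=st or r.get_state(); A=R.from_quat(st['tool_rot']); a=np.radians(yaw)
    B=R.from_matrix(np.array([[np.cos(a),np.sin(a),0],[np.sin(a),-np.cos(a),0],[0,0,-1]]))
    d=A.inv().apply(np.array([x,y,z])-st['position'])/10
    w=(A.inv()*B).as_rotvec()
    ex=A.as_matrix()[:,0]
    print('plan',d.round(2),w.round(3),'now',st['position'].round(1),'yaw',np.degrees(np.arctan2(ex[1],ex[0])).round(1),'t',round(st['clock'],2))
E
python3 - <<'E'
from h import *
plan(400,230,230,90)
plan(490,198,200,90)
E
```

```text
plan [-29.84 -27.31   1.23] [ 0.    -0.     1.225] now [211.8 588.  242.3] yaw 160.2 t 1.15
plan [-39.39 -27.27   4.23] [ 0.    -0.     1.225] now [211.8 588.  242.3] yaw 160.2 t 1.15
```

```bash
python3 -m inch '[[-15,-13.5,0.6,0,0,0,8.5],[-15,-13.5,0.6,0,0,0,8.5],[-15,-13.5,0.6,0,0,0,8.5],[-15,-13.5,0.6,0,0,0,8.5],[-15,-13.5,0.6,0,0,0,8.5]]'
python3 -m inch '[[-15,-13.5,0.6,0,0,0,8.5],[-15,-13.5,0.6,0,0,0,8.5],[-15,-13.5,0.6,0,0,0,8.5],[-15,-13.5,0.6,0,0,0,8.5],[-15,-13.5,0.6,0,0,0,8.5]]'
python3 -m inch '[[-9.4,0,3,0,0,0.61,8.5],[-9.4,0,3,0,0,0.61,8.5],[-9.4,0,3,0,0,0.61,8.5],[-9.4,0,3,0,0,0.61,8.5],[-9.4,0,3,0,0,0.61,8.5]]'
python3 -m inch '[[0,0,0,0,0,0.61,8.5],[0,0,0,0,0,0.61,8.5],[0,0,0,0,0,0.61,8.5],[0,0,0,0,0,0.61,8.5],[0,0,0,0,0,0.61,8.5]]'
python3 - <<'E'
from h import *
plan(490,198,200,90)
st,d=shot('wrist','w0.png')
for n,z in dict(carrier=5,bar_red=43,bar_blue=43,board_done=29,bar_tray=5).items():
    for x in spotter.tip_of(d,n)[:2]: print(n,round(x['score'],2),np.round(x['position']),ray(d,x['position'],z,st).round(1))
E
```

```text
clock: 1.65
position: [308.7, 405.6, 236.1]
tool_rot: [0.174, 0.985, -0.001, 0.0]
wrist_force: [0.1, 0.1, -0.6]
grip_width: 85.1
finger_force: 0.0
clock: 2.15
position: [404.5, 228.5, 230.4]
tool_rot: [0.174, 0.985, -0.0, 0.001]
wrist_force: [-0.1, 0.3, -0.7]
grip_width: 85.0
finger_force: 0.0
clock: 2.65
position: [491.1, 201.2, 200.0]
tool_rot: [0.461, 0.887, -0.0, -0.0]
wrist_force: [0.2, 0.1, -0.1]
grip_width: 85.1
finger_force: 0.0
clock: 3.15
position: [490.8, 201.3, 200.6]
tool_rot: [0.705, 0.71, 0.0, 0.0]
wrist_force: [-0.2, 0.3, 0.2]
grip_width: 84.9
finger_force: 0.0
plan [-0.33 -0.08  0.06] [ 0.    -0.     0.007] now [490.8 201.3 200.6] yaw 90.4 t 3.15
carrier 0.65 [328. 188.] [497.6 190.    5. ]
bar_red 0.74 [295. 188.] [464.8 199.   43. ]
bar_blue 0.63 [358. 196.] [526.2 192.   43. ]
board_done 0.69 [326. 186.] [495.2 197.8  29. ]
bar_tray 0.86 [320. 356.] [489.9 -35.6   5. ]
bar_tray 0.24 [361. 193.] [533.7 184.3   5. ]
```

View pics/w0.png

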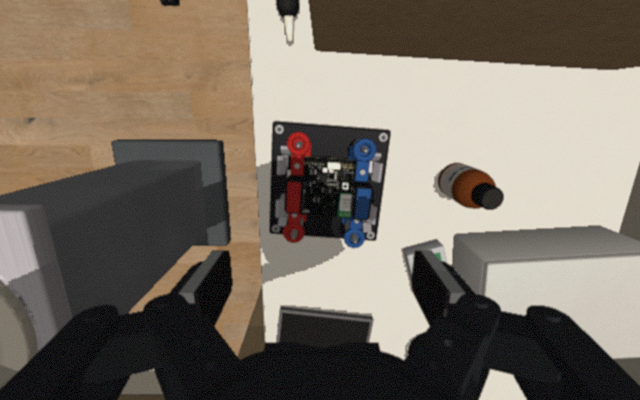

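The wrist view shows the carrier plate from (272,122) to (390,240). Red eyes are at about (298,144) and (293,232), blue eyes at (364,150) and (354,236), and the tray lies at the bottom.

```bash
cat >> h.py <<'E'
def eyes(d,st,guess,z,win=16):
    """centres of coloured eyes near the guessed pixels, as world points at z"""
    hsv=cv2.cvtColor(d['pixels'],cv2.COLOR_BGR2HSV); out={}
    for c,ps in guess.items():
        H=hsv[...,0];m=((H<8)|(H>172)) if c=='red' else ((H>100)&(H<125))
        m=(m&(hsv[...,1]>120)&(hsv[...,2]>50)).astype(np.uint8)
        L=[]
        for u,v in ps:
            w=m[v-win:v+win,u-win:u+win]
            n,lab,s,ce=cv2.connectedComponentsWithStats(w);k=1+np.argmax(s[1:,4])
            pts=np.argwhere(lab==k)[:,::-1].astype(np.int32)
            (cx,cy),rad=cv2.minEnclosingCircle(pts)
            p=(cx+u-win,cy+v-win);P=ray(d,p,z,st);L.append(P);print(c,np.round(p,1),'r',round(rad,1),P.round(1))
        a,b=L; e=a-b; print(c,'mid',((a+b)/2).round(1),'len',np.linalg.norm(e).round(1),'angle',np.degrees(np.arctan2(e[1],e[0])).round(2)); out[c]=(a+b)/2
    return out
E
python3 - <<'E'
from h import *
st,d=shot('wrist')
o=eyes(d,st,dict(red=[(299,143),(293,234)],blue=[(364,149),(354,238)]),49,14)
for p in [(274,122),(390,130),(271,237),(377,241)]: print(ray(d,p,13,st).round(1))
im=cv2.resize(d['pixels'][105:255,255:405],(600,600),interpolation=cv2.INTER_NEAREST); cv2.imwrite('pics/c0.png',im)
E
```

```text
red [299.5 144.5] r 14.9 [469.8 240.9  49. ]
red [293.1 229.7] r 11.4 [462.5 157.5  49. ]
red mid [466.1 199.2  49. ] len 83.7 angle 84.98
blue [362.4 150.3] r 14.1 [527.3 236.1  49. ]
blue [354.8 234.2] r 11.9 [523.5 153.2  49. ]
blue mid [525.4 194.7  49. ] len 83.0 angle 87.37
[441.9 259.3  13. ]
[559.3 252.3  13. ]
[434.1 134.2  13. ]
[553.2 130.2  13. ]
```

View pics/c0.png

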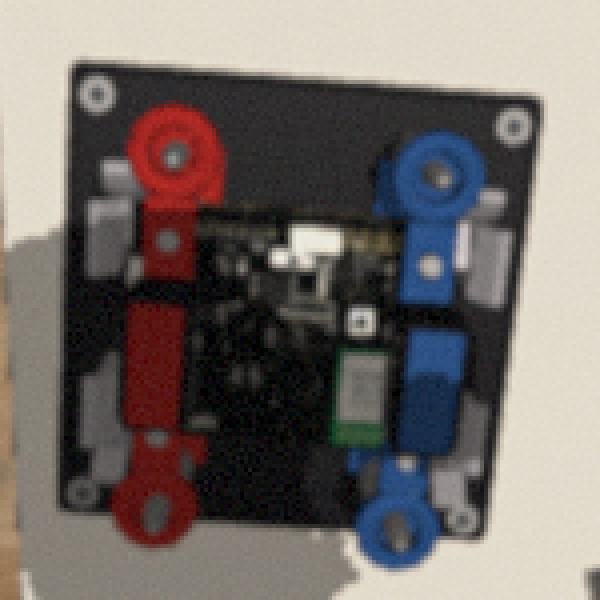

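The crop shows ring centres at full-frame pixels: red (298.5,143) and (293.8,231.3), blue (364.8,149.3) and (354.5,237.5). The plate corners are clear too.

```bash
python3 - <<'E'
from h import *
st,d=shot('wrist')
def rr(p,z): return ray(d,p,z,st)[:2]
a,b,c,e=[rr(p,49) for p in [(298.5,143),(293.75,231.25),(364.75,149.25),(354.5,237.5)]]
print(a,b,c,e)
for u,v in((a,b),(c,e)): w=u-v;print((u+v)/2,np.linalg.norm(w),np.degrees(np.arctan2(w[1],w[0])))
C=[rr(p,13) for p in [(274,120.5),(390.25,129.5),(270.5,232),(375,239.5)]]; print(np.mean(C,0)); print(C)
S=[rr(((x/4+255),(y/4+105)),13) for x,y in [(97,95),(514,128),(82,495),(461,520)]]; print('screws',np.mean(S,0),S)
E
```

```text
[468.93028163 242.18284865] [463.01081329 155.88957992] [529.50589856 236.93634109] [523.33019795 149.61315535]
[465.97054746 199.03621428] 86.49605964214858 86.07582289953565
[526.41804826 193.27474822] 87.54129337886657 85.95464353376933
[496.48156236 196.38047987]
[array([441.97125325, 260.73922681]), array([559.52789043, 252.69564172]), array([433.6735044 , 140.18358337]), array([550.75360135, 131.90346759])]
screws [496.1681776  194.81758833] [array([446.9951711 , 252.67466812]), array([553.15452913, 245.17528461]), array([439.38685532, 144.10427042]), array([545.13615483, 137.31613018])]
```

```bash
python3 - <<'E'
from h import *
plan(466,198.8,110,86)
E
```

```text
plan [-0.15 -2.5   9.03] [ 0.    -0.     0.076] now [491.  200.5 200.3] yaw 90.4 t 3.55
```

```bash
python3 -m inch '[[-0.15,-2.5,4.5,0,0,0.076,4],[-0.15,-2.5,9,0,0,0.076,4],[-0.15,-2.5,9,0,0,0.076,4],[-0.15,-2.5,9,0,0,0.076,4],[-0.15,-2.5,9,0,0,0.076,4]]'; python3 - <<'E'
from h import *
plan(466,198.8,58,86)
shot('wrist','w1.png')
E
```

```text
clock: 4.05
position: [467.8, 199.5, 112.3]
tool_rot: [0.732, 0.682, 0.001, 0.001]
wrist_force: [0.6, 0.3, -0.3]
grip_width: 39.9
finger_force: 0.0
plan [-0.09 -0.19  5.43] [ 0.003 -0.001 -0.001] now [467.8 199.5 112.3] yaw 86.0 t 4.05
```

View pics/w1.png

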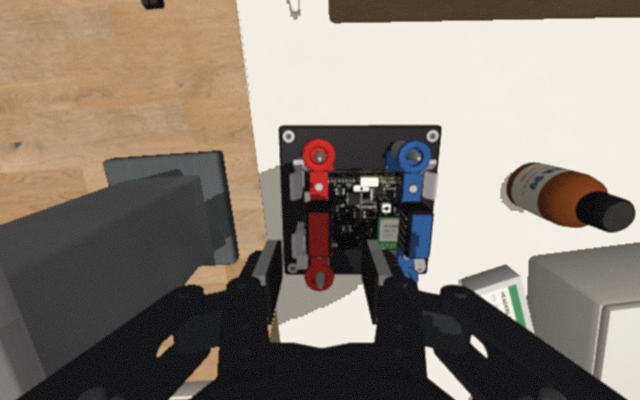

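Fingers straddle the red bar (its eyes are at columns 319 and the finger midline is about 320). I'll descend and grip.

```bash
python3 -m inch '[[0,0,2.6,0,0,0,4],[0,0,5.2,0,0,0,4],[0,0,5.2,0,0,0,4],[0,0,5.2,0,0,0,4],[0,0,5.2,0,0,0,4]]'
python3 -m inch '[[0,0,0,0,0,0,0.8],[0,0,0,0,0,0,0.8],[0,0,0,0,0,0,0.8],[0,0,0,0,0,0,0.8],[0,0,0,0,0,0,0.8]]'
python3 -m inch '[[0,0,-1,0,0,0,0.8],[0,0,-3,0,0,0,0.8],[0,0,-6,0,0,0,0.8],[0,0,-9,0,0,0,0.8],[0,0,-9,0,0,0,0.8]]'
python3 - <<'E'
from h import *
plan(487,-31,160,86)
E
```

```text
clock: 4.6
position: [467.3, 199.3, 60.0]
tool_rot: [0.732, 0.682, 0.001, 0.0]
wrist_force: [-0.4, 0.3, -0.1]
grip_width: 40.0
finger_force: 0.0
clock: 5.1
position: [466.8, 199.1, 59.6]
tool_rot: [0.732, 0.682, 0.001, 0.0]
wrist_force: [-0.7, -1.2, 9.4]
grip_width: 14.8
finger_force: 58.4
clock: 5.6
position: [468.3, 199.8, 152.6]
tool_rot: [0.732, 0.682, 0.003, 0.001]
wrist_force: [-0.1, -0.1, -0.3]
grip_width: 15.1
finger_force: 58.7
plan [-22.89   3.51  -0.79] [ 0.006 -0.003 -0.001] now [468.3 199.8 152.6] yaw 85.9 t 5.6
```

```bash
python3 -m inch '[[-23,3.3,-0.5,0,0,0,0.8],[-23,3.3,-0.5,0,0,0,0.8],[-23,3.3,-0.5,0,0,0,0.8],[-23,3.3,-0.5,0,0,0,0.8],[-23,3.3,-0.5,0,0,0,0.8]]';python3 -m inch '[[0,0,0,0,0,0,0.8],[0,0,0,0,0,0,0.8]]'
python3 - <<'E'
from h import *
plan(487,-31,160,86)
st,d=shot('wrist','w2.png')
for x in spotter.tip_of(d,'bar_tray')[:2]: print(round(x['score'],2),np.round(x['position']),ray(d,x['position'],5,st).round(1))
E
```

```text
clock: 6.1
position: [482.2, -35.7, 153.5]
tool_rot: [0.732, 0.681, -0.0, 0.0]
wrist_force: [0.5, 0.5, -1.0]
grip_width: 14.8
finger_force: 58.7
clock: 6.3
position: [482.3, -33.4, 153.2]
tool_rot: [0.733, 0.681, -0.0, -0.0]
wrist_force: [0.8, 0.4, -0.6]
grip_width: 15.3
finger_force: 58.7
plan [ 0.27  0.45 -0.68] [-0.    -0.    -0.003] now [482.3 -33.4 153.2] yaw 85.8 t 6.3
0.65 [331. 190.] [489.9 -35.2   5. ]
```

View pics/w2.png

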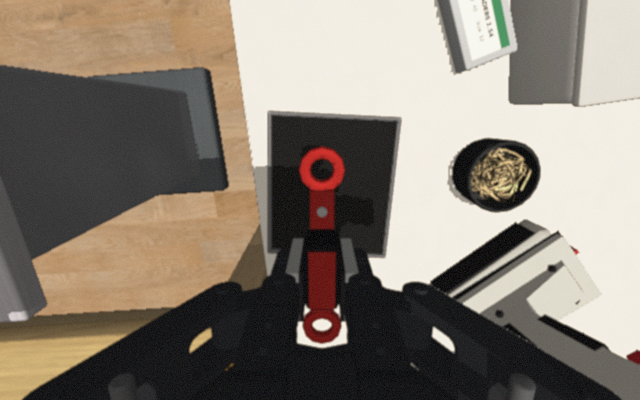

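The red bar is held straight, with its eyes at (322,169) and (321,325). The tray's rim corners are at about (268,112), (400,118) and (384,257).

```bash
python3 - <<'E'
from h import *
st,d=shot('wrist')
q=[ray(d,p,13,st)[:2] for p in [(268,112),(400.5,118),(384.5,257)]]
print(q, np.linalg.norm(q[1]-q[0]),np.linalg.norm(q[1]-q[2]),'c',(q[0]+q[2])/2, np.degrees(np.arctan2(*(q[1]-q[0])[::-1])),np.degrees(np.arctan2(*(q[1]-q[2])[::-1])))
z=st['position'][2]-17
for p in [(322,169),(321.5,325)]: print(ray(d,p,z+6,st))
c=(q[0]+q[2])/2; a=np.radians(-4); ex=np.array([np.cos(a),np.sin(a)])
print(c-26*ex,c+26*ex); plan(*(c-26*ex),60,86)
E
```

```text
[array([440.97877958,  39.87257209]), array([553.43214711,  26.91078893]), array([ 537.94523313, -103.22819319])] 113.19791381916474 131.05723624466594 c [489.46200635 -31.67781055] -6.575103592270406 83.21355284081442
[484.86538697  11.53423226 142.1544579 ]
[478.47168687 -74.80209702 142.1544579 ]
[463.52534104 -29.86414223] [515.39867166 -33.49147887]
plan [ 0.07 -1.89  9.32] [-0. -0. -0.] now [482.4 -31.9 153.2] yaw 86.0 t 6.45
```

```bash
python3 -m inch '[[0.3,-1.85,5,0,0,0.047,0.8],[0.3,-1.85,10,0,0,0.047,0.8],[0.3,-1.85,11.5,0,0,0.047,0.8],[0.3,-1.85,11.5,0,0,0.047,0.8],[0.3,-1.85,11.5,0,0,0.047,0.8]]'
python3 - <<'E'
from h import *
plan(463.7,-28.7,25,83.3)
E
```

```text
clock: 6.95
position: [464.6, -27.9, 38.6]
tool_rot: [0.747, 0.665, -0.0, -0.0]
wrist_force: [0.6, -0.8, -0.2]
grip_width: 14.9
finger_force: 58.7
plan [-0.09 -0.08  1.36] [-0. -0.  0.] now [464.6 -27.9  38.6] yaw 83.3 t 6.95
```

```bash
python3 -m inch '[[0,0,0.6,0,0,0,0.8],[0,0,1.2,0,0,0,0.8],[0,0,1.3,0,0,0,0.8],[0,0,1.3,0,0,0,0.8],[0,0,1.3,0,0,0,0.8]]'
python3 -m inch '[[0,0,0,0,0,0,4],[0,0,0,0,0,0,4],[0,0,0,0,0,0,4],[0,0,-3,0,0,0,4],[0,0,-8,0,0,0,4]]'
python3 -m inch '[[0,0,-5,0,0,0,4],[0,0,-5,0,0,0,4],[0,0,-5,0,0,0,4]]'
python3 - <<'E'
from h import *
plan(526,193.6,150,86)
E
```

```text
clock: 7.45
position: [464.6, -28.7, 25.5]
tool_rot: [0.748, 0.664, 0.0, 0.0]
wrist_force: [-0.1, -0.4, -0.4]
grip_width: 15.2
finger_force: 58.7
clock: 7.95
position: [462.2, -28.5, 104.0]
tool_rot: [0.748, 0.664, -0.002, -0.002]
wrist_force: [2.2, -0.3, -0.0]
grip_width: 39.9
finger_force: 0.0
clock: 8.25
position: [465.1, -28.7, 156.5]
tool_rot: [0.748, 0.664, 0.001, 0.001]
wrist_force: [0.6, -0.4, 0.1]
grip_width: 40.3
finger_force: 0.0
plan [22.79  3.42  0.67] [ 0.003 -0.    -0.048] now [465.1 -28.7 156.5] yaw 83.2 t 8.25
```

```bash
python3 -m inch '[[22.8,3.5,0.6,0,0,-0.047,4],[22.8,3.5,0.6,0,0,-0.047,4],[22.8,3.5,0.6,0,0,-0.047,4],[22.8,3.5,0.6,0,0,-0.047,4],[22.8,3.5,0.6,0,0,-0.047,4]]'
python3 -m inch '[[0,0,2,0,0,0,4],[0,0,4,0,0,0,4],[0,0,4,0,0,0,4],[0,0,4,0,0,0,4]]'
python3 - <<'E'
from h import *
plan(526,193.6,60,86)
st,d=shot('wrist','w3.png')
E
```

```text
clock: 8.75
position: [525.5, 196.5, 147.2]
tool_rot: [0.731, 0.682, -0.001, -0.001]
wrist_force: [0.9, -0.9, -0.0]
grip_width: 40.3
finger_force: 0.0
clock: 9.15
position: [524.9, 193.2, 108.0]
tool_rot: [0.732, 0.682, -0.002, -0.001]
wrist_force: [-0.0, 0.1, -0.4]
grip_width: 39.8
finger_force: 0.0
plan [0.05 0.12 4.8 ] [-0.003  0.001 -0.001] now [524.9 193.2 108. ] yaw 85.9 t 9.15
```

View pics/w3.png

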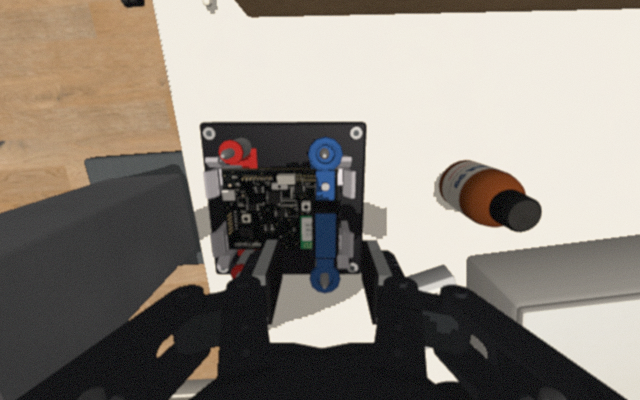

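The fingers straddle the blue bar, and the board lies undisturbed in the nest.

```bash
python3 -m inch '[[0,0.1,2.6,0,0,0,4],[0,0.1,4.8,0,0,0,4],[0,0.1,4.8,0,0,0,4],[0,0.1,4.8,0,0,0,4],[0,0.1,4.8,0,0,0,4]]'
python3 -m inch '[[0,0,0,0,0,0,0.8],[0,0,0,0,0,0,0.8],[0,0,0,0,0,0,0.8],[0,0,0,0,0,0,0.8],[0,0,0,0,0,0,0.8]]'
python3 -m inch '[[0,0,-1,0,0,0,0.8],[0,0,-3,0,0,0,0.8],[0,0,-6,0,0,0,0.8],[0,0,-9,0,0,0,0.8],[0,0,-9,0,0,0,0.8]]'
python3 - <<'E'
from h import *
plan(515.3,-34.7,155,83.3)
E
```

```text
clock: 9.7
position: [527.9, 193.8, 62.7]
tool_rot: [0.732, 0.681, 0.001, 0.0]
wrist_force: [-0.5, -0.1, 1.0]
grip_width: 39.9
finger_force: 0.0
clock: 10.2
position: [527.7, 193.8, 62.5]
tool_rot: [0.732, 0.682, 0.001, 0.0]
wrist_force: [-0.7, -0.0, 6.1]
grip_width: 14.6
finger_force: 58.6
clock: 10.7
position: [529.4, 194.5, 155.9]
tool_rot: [0.732, 0.682, 0.003, 0.001]
wrist_force: [0.1, 0.3, -0.9]
grip_width: 14.4
finger_force: 58.8
plan [-22.96   0.22   0.03] [ 0.006 -0.003  0.046] now [529.4 194.5 155.9] yaw 85.9 t 10.7
```

```bash
python3 -m inch '[[-6,2,0,0,0,0.047,0.8],[-22.9,0.8,0,0,0,0.047,0.8],[-22.9,0.8,0,0,0,0.047,0.8],[-22.9,0.8,0,0,0,0.047,0.8],[-22.9,0.8,0,0,0,0.047,0.8]]'
python3 -m inch '[[0,0,0,0,0,0,0.8],[0,0,0,0,0,0,0.8]]'
python3 - <<'E'
from h import *
plan(509.4,-34,28,83.3)
shot('wrist','w4.png')
E
```

```text
clock: 11.2
position: [517.5, -38.1, 151.1]
tool_rot: [0.748, 0.664, -0.0, -0.0]
wrist_force: [-0.2, 0.6, -1.2]
grip_width: 14.6
finger_force: 58.8
clock: 11.4
position: [518.3, -36.0, 151.1]
tool_rot: [0.748, 0.663, -0.0, -0.0]
wrist_force: [0.9, 0.4, -0.4]
grip_width: 14.8
finger_force: 58.8
plan [ 0.09 -0.91 12.31] [-0.    -0.    -0.003] now [518.3 -36.  151.1] yaw 83.1 t 11.4
```

View pics/w4.png

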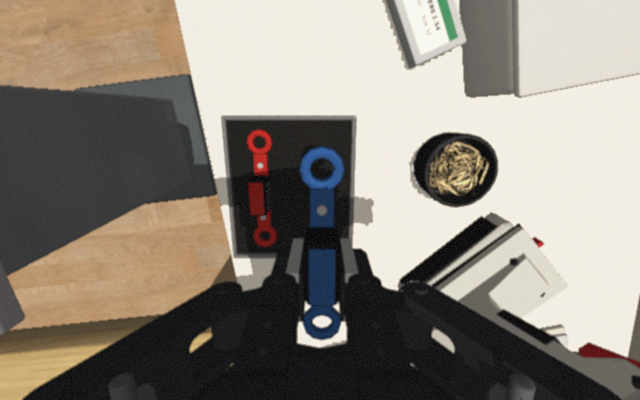

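Red lies flat in the left of the tray, at (258,141) to (264,236). Blue is held over the right half, and the drill base stays at right, clear of the hand.

```bash
python3 -m inch '[[0.1,-0.9,3,0,0,0,0.8],[0.1,-0.9,7,0,0,0,0.8],[0.1,-0.9,11,0,0,0,0.8],[0.1,-0.9,11,0,0,0,0.8],[0.1,-0.9,11,0,0,0,0.8]]'
python3 - <<'E'
from h import *
plan(509.4,-34,28,83.3)
E
```

```text
clock: 11.95
position: [509.6, -32.4, 41.3]
tool_rot: [0.747, 0.665, -0.001, -0.001]
wrist_force: [-0.3, -0.6, -0.6]
grip_width: 14.6
finger_force: 58.8
plan [-0.16  0.    1.33] [-0.002  0.     0.   ] now [509.6 -32.4  41.3] yaw 83.3 t 11.95
```

```bash
python3 -m inch '[[0,0,0.6,0,0,0,0.8],[0,0,1.2,0,0,0,0.8],[0,0,1.35,0,0,0,0.8],[0,0,1.35,0,0,0,0.8],[0,0,1.35,0,0,0,0.8]]'
python3 -m inch '[[0,0,0,0,0,0,2.6],[0,0,0,0,0,0,2.6],[0,0,0,0,0,0,2.6],[0,0,-3,0,0,0,2.6],[0,0,-8,0,0,0,2.6]]'
python3 -m inch '[[10,-2,-6,0,0,0,2.6],[10,-2,-6,0,0,0,2.6],[10,-2,-6,0,0,0,2.6],[10,-2,-6,0,0,0,2.6]]'
python3 - <<'E'
from h import *
plan(496,196,170,176); print(r.get_state()['q'].round(2))
E
```

```text
clock: 12.45
position: [510.1, -33.4, 28.2]
tool_rot: [0.748, 0.664, 0.0, 0.0]
wrist_force: [-0.0, -0.1, -0.4]
grip_width: 14.6
finger_force: 58.8
clock: 12.95
position: [507.6, -33.2, 106.2]
tool_rot: [0.748, 0.664, -0.002, -0.002]
wrist_force: [1.7, -0.6, -0.3]
grip_width: 25.7
finger_force: 0.0
clock: 13.35
position: [502.7, 70.3, 169.6]
tool_rot: [0.747, 0.665, 0.002, 0.001]
wrist_force: [-0.3, -0.3, 1.0]
grip_width: 26.3
finger_force: 0.0
plan [12.41 -2.11 -0.03] [ 0.004  0.002 -1.616] now [502.7  70.3 169.6] yaw 83.4 t 13.35
[0.14 0.26 1.95 0.   0.93 0.25]
```

```bash
python3 -m inch '[[12.4,-2.1,0,0,0,-0.616,8.5],[12.4,-2.1,0,0,0,-0.616,8.5],[12.4,-2.1,0,0,0,-0.616,8.5],[12.4,-2.1,0,0,0,-0.616,8.5],[12.4,-2.1,0,0,0,-0.616,8.5]]'
python3 -m inch '[[0,0,0,0,0,-0.5,8.5],[0,0,0,0,0,-0.5,8.5],[0,0,0,0,0,-0.5,8.5],[0,0,0,0,0,-0.5,8.5],[0,0,0,0,0,-0.5,8.5]]'
python3 -m inch '[[0,0,0,0,0,-0.5,8.5],[0,0,0,0,0,-0.5,8.5],[0,0,0,0,0,-0.5,8.5],[0,0,0,0,0,-0.5,8.5],[0,0,0,0,0,-0.5,8.5]]'
python3 - <<'E'
from h import *
plan(496.2,196.2,25,176); print(r.get_state()['q'].round(2))
st,d=shot('wrist','w5.png')
E
```

```text
clock: 13.85
position: [495.1, 193.7, 166.8]
tool_rot: [0.509, 0.861, -0.001, -0.0]
wrist_force: [-0.2, 0.5, 0.7]
grip_width: 85.1
finger_force: 0.0
clock: 14.35
position: [495.5, 192.6, 167.2]
tool_rot: [0.285, 0.959, -0.0, -0.0]
wrist_force: [0.2, 0.5, -0.3]
grip_width: 85.4
finger_force: 0.0
clock: 14.85
position: [495.5, 193.1, 167.4]
tool_rot: [0.038, 0.999, -0.0, -0.0]
wrist_force: [0.7, -0.4, 0.0]
grip_width: 84.9
finger_force: 0.0
plan [-0.05  0.32 14.24] [-0.    -0.001 -0.007] now [495.5 193.1 167.4] yaw 175.6 t 14.85
[ 0.37  0.3   1.9  -0.    0.94 -1.12]
```

View pics/w5.png

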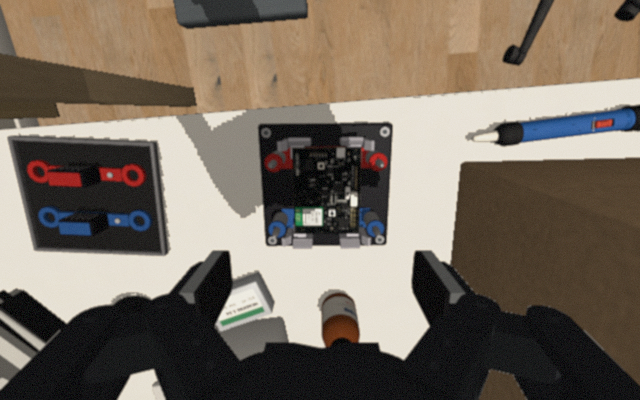

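Both bars lie flat in the tray on the left, and the finished board is in the nest around (327,190). Plate corners are at about (259,124), (394,122), (265,246) and (387,245).

```bash
python3 - <<'E'
from h import *
st,d=shot('wrist')
C=np.array([ray(d,p,13,st)[:2] for p in [(259,124),(394,122),(265,246),(387,245)]]);print(C.round(1),C.mean(0))
for p in [(294,148),(361,146),(296,233),(360,232)]: print(ray(d,p,31,st)[:2].round(1))
for n,z in dict(board_done=29,carrier=5).items():
    for x in spotter.tip_of(d,n)[:1]: print(n,round(x['score'],2),ray(d,x['position'],z,st).round(1))
E
```

```text
[[431.4 140.6]
 [439.2 262.5]
 [551.2 130.4]
 [559.8 253.9]] [495.39876123 196.86969458]
[453.3 171.8]
[456.2 229.7]
[532.3 165.4]
[536.  225.4]
board_done 0.62 [496.7 195.7  29. ]
```

```bash
python3 -m inch '[[0,0.38,5,0,0,-0.005,8.5],[0,0.38,9.5,0,0,-0.005,8.5],[0,0.38,9.5,0,0,-0.005,8.5],[0,0.38,9.5,0,0,-0.005,8.5],[0,0.38,9.5,0,0,-0.005,8.5]]'
python3 - <<'E'
from h import *
plan(495.6,196.8,26,176)
E
```

```text
clock: 15.55
position: [497.2, 198.2, 74.8]
tool_rot: [0.034, 0.999, 0.001, 0.001]
wrist_force: [-0.9, -0.0, 0.3]
grip_width: 84.8
finger_force: 0.0
plan [ 0.16 -0.16  4.88] [0.001 0.003 0.001] now [497.2 198.2  74.8] yaw 176.1 t 15.55
```

```bash
python3 -m inch '[[0.1,-0.1,2,0,0,0,8.5],[0.1,-0.1,4,0,0,0,8.5],[0.1,-0.1,4.8,0,0,0,8.5],[0.1,-0.1,4.8,0,0,0,8.5],[0.1,-0.1,4.8,0,0,0,8.5]]'
python3 -m inch '[[0,0,0,0,0,0,7],[0,0,0,0,0,0,6.5],[0,0,0,0,0,0,5.6],[0,0,0,0,0,0,5.6],[0,0,0,0,0,0,5.6]]'
python3 - <<'E'
from h import *
plan(495.6,196.8,26,176); s=r.get_state(); print(s['grip_width'],s['finger_force'],s['wrist_force'])
shot('wrist','w6.png')
E
```

```text
clock: 16.05
position: [495.7, 197.1, 26.1]
tool_rot: [0.034, 0.999, 0.0, 0.001]
wrist_force: [-0.0, -0.3, 0.8]
grip_width: 84.9
finger_force: 0.0
clock: 16.55
position: [495.3, 197.0, 26.2]
tool_rot: [0.034, 0.999, 0.0, 0.001]
wrist_force: [-2.7, -1.4, 14.3]
grip_width: 58.2
finger_force: 60.7
plan [-0.03 -0.01  0.02] [0.    0.001 0.002] now [495.3 197.   26.2] yaw 176.1 t 16.55
58.20416681284616 60.70515811443329 [-2.67106059 -1.44465493 14.34396915]
```

View pics/w6.png

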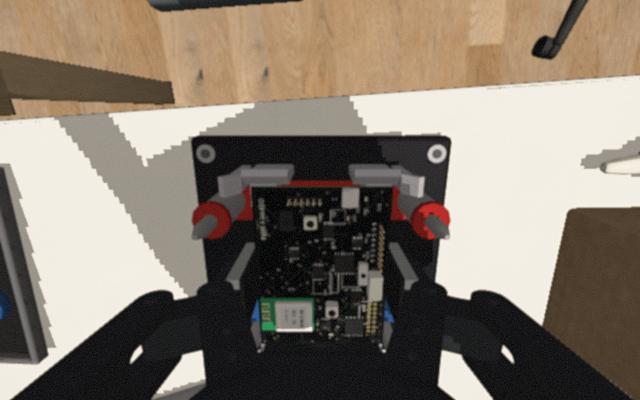

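The board is held by the middle of both long edges, with pads at columns 240 and 400. Now the lift.

```bash
python3 -m inch '[[0,0,-0.4,0,0,0,5.6],[0,0,-1,0,0,0,5.6],[0,0,-2,0,0,0,5.6],[0,0,-4,0,0,0,5.6],[0,0,-6,0,0,0,5.6]]'
python3 -m inch '[[0,0,-3,0,0,0,5.6],[0,0,-6,0,0,0,5.6],[0,0,-8,0,0,0,5.6],[0,0,-8,0,0,0,5.6],[0,0,-8,0,0,0,5.6]]'
python3 - <<'E'
from h import *
plan(450,-40,165,176); s=r.get_state(); print(s['grip_width'],s['finger_force'],s['wrist_force'])
st,d=shot('wrist')
for x in spotter.tip_of(d,'board_done')[:2]: print(x['score'],x['position'],ray(d,x['position'],st['position'][2]+3,st))
cv2.imwrite('pics/w7.png',d['pixels'])
E
```

```text
clock: 17.1
position: [494.5, 196.7, 85.7]
tool_rot: [0.034, 0.999, -0.0, -0.0]
wrist_force: [-0.2, 0.4, 0.5]
grip_width: 57.9
finger_force: 64.0
clock: 17.6
position: [494.8, 196.8, 165.3]
tool_rot: [0.034, 0.999, 0.0, 0.0]
wrist_force: [0.2, 0.1, -0.7]
grip_width: 58.0
finger_force: 64.0
plan [ 2.860e+00 -2.393e+01  1.000e-02] [0.    0.001 0.002] now [494.8 196.8 165.3] yaw 176.1 t 17.6
57.96883115144966 64.04980659484863 [ 0.15434542  0.12536892 -0.69857004]
0.65 [323.7, 269.9] [494.62758496 197.05031974 168.25237176]
```

View pics/w7.png

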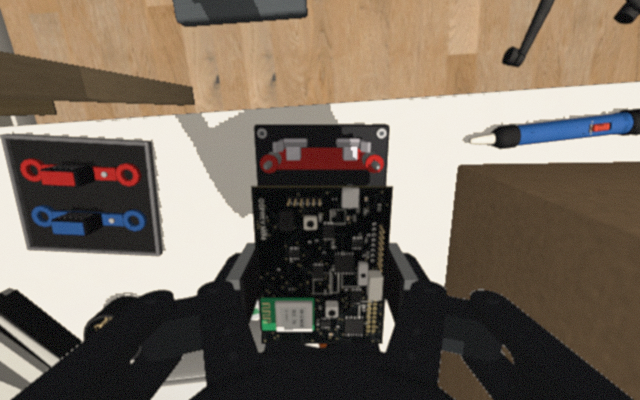

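Board held level and the nest is empty below. I'll carry it forward of the drill toward the green cradle.

```bash
python3 -m inch '[[4.5,-14,0,0,0,0,5.6],[4.5,-14,0,0,0,0,5.6],[4.5,-14,0,0,0,0,5.6],[4.5,-14,0,0,0,0,5.6]]'
python3 -m inch '[[0,-13,0,0,0,0,5.6],[0,-13,0,0,0,0,5.6],[0,-13,0,0,0,0,5.6],[0,-13,0,0,0,0,5.6]]'
python3 - <<'E'
from h import *
plan(497,-269,165,176); s=r.get_state(); print(s['grip_width'],s['q'].round(2))
st,d=shot('wrist','w8.png')
for n,z in dict(cradle_green=5,cradle_yellow=5,board_next=29).items():
    for x in spotter.tip_of(d,n)[:1]: print(n,round(x['score'],2),x['position'],ray(d,x['position'],z,st).round(1))
E
```

```text
clock: 18.1
position: [436.6, 56.4, 163.3]
tool_rot: [0.035, 0.999, -0.001, -0.003]
wrist_force: [-0.3, 1.4, -1.1]
grip_width: 58.4
finger_force: 64.1
clock: 18.5
position: [431.2, -72.0, 164.1]
tool_rot: [0.035, 0.999, -0.0, -0.001]
wrist_force: [-0.3, 0.4, 0.2]
grip_width: 57.9
finger_force: 64.2
plan [ -7.96 -19.19  -0.09] [-0.    -0.001 -0.001] now [431.2 -72.  164.1] yaw 175.9 t 18.5
57.89673263973811 [-0.17  0.16  2.09 -0.    0.88 -1.67]
cradle_green 0.8 [138.7, 255.9] [ 491.1 -267.9    5. ]
board_next 0.84 [67.4, 118.9] [ 351.2 -281.2   29. ]
```

View pics/w8.png

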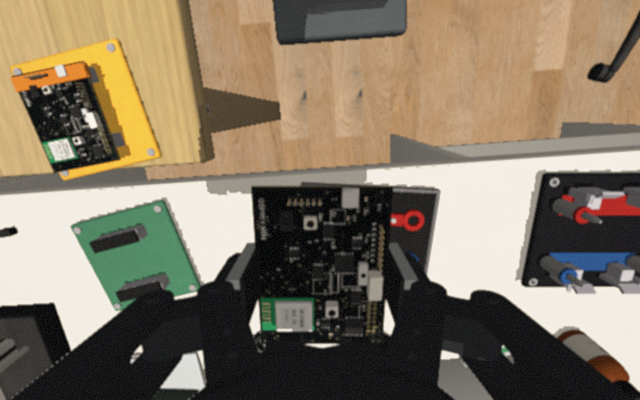

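Green cradle corners are at about (73,218), (163,199), (202,293) and (117,308). Yellow cradle corners are at (12,67), (115,40), (160,156) and (65,179), with the board on its left part.

```bash
python3 - <<'E'
from h import *
st,d=shot('wrist'); t,dt=shot('top')
def quad(P,d,st,z):
    q=np.array([ray(d,p,z,st)[:2] for p in P]); print(q.round(1).tolist(),'c',q.mean(0).round(1),'diag',((q[1]+q[3])/2).round(1) if len(q)>3 else '', 'edges',[(np.linalg.norm(q[(i+1)%len(q)]-q[i]).round(1),np.degrees(np.arctan2(*(q[(i+1)%len(q)]-q[i])[::-1])).round(1)) for i in range(len(q))])
quad([(73,218),(163,199),(202,293),(117,308)],d,st,11)
quad([(12,67),(115,40),(160,156),(65,179)],d,st,11)
hsv=cv2.cvtColor(dt['pixels'],cv2.COLOR_BGR2HSV)
for n,lo,hi,box in (('g',(60,60,40),(95,255,255),(380,170,445,235)),('y',(15,150,90),(32,255,255),(390,232,450,290))):
    m=np.zeros(hsv.shape[:2],np.uint8);a,b,c,e=box;m[b:e,a:c]=cv2.inRange(hsv,lo,hi)[b:e,a:c]
    k=cv2.convexHull(np.argwhere(m)[:,::-1].astype(np.int32));rc=cv2.minAreaRect(k);print(n,rc,ray(dt,rc[0],11))
    quad(cv2.boxPoints(rc),dt,None,11)
E
```

```text
[[444.6, -315.1], [431.4, -222.8], [536.6, -203.5], [548.6, -297.9]] c [ 490.3 -259.8] diag [ 490.  -260.4] edges [(np.float64(93.3), np.float64(98.1)), (np.float64(106.9), np.float64(10.4)), (np.float64(95.2), np.float64(-82.7)), (np.float64(105.4), np.float64(-170.6))]
[[306.2, -327.1], [291.5, -233.6], [390.2, -216.8], [405.6, -311.2]] c [ 348.4 -272.2] diag [ 348.6 -272.4] edges [(np.float64(94.6), np.float64(98.9)), (np.float64(100.1), np.float64(9.7)), (np.float64(95.7), np.float64(-80.7)), (np.float64(100.7), np.float64(-170.9))]
g ((422.4159851074219, 201.23895263671875), (42.43912124633789, 23.68076515197754), 86.18592071533203) [ 496.39548447 -288.51090438   11.        ]
[[547.0, -257.7], [551.5, -316.2], [446.5, -318.9], [442.3, -261.3]] c [ 496.8 -288.5] diag [ 496.9 -288.8] edges [(np.float64(58.7), np.float64(-85.6)), (np.float64(105.0), np.float64(-178.5)), (np.float64(57.8), np.float64(94.2)), (np.float64(104.7), np.float64(2.0))]
y ((425.8699035644531, 261.4046325683594), (43.94453048706055, 28.358667373657227), 81.25383758544922) [ 350.91590284 -291.53072194   11.        ]
[[397.3, -251.4], [408.0, -319.5], [305.2, -331.1], [294.9, -264.1]] c [ 351.3 -291.5] diag [ 351.5 -291.8] edges [(np.float64(68.9), np.float64(-81.0)), (np.float64(103.5), np.float64(-173.5)), (np.float64(67.8), np.float64(98.7)), (np.float64(103.1), np.float64(7.1))]
```

```bash
python3 - <<'E'
from h import *
dt=grab_frame('top'); im=cv2.imread('pics/top0.png')
hsv=cv2.cvtColor(im,cv2.COLOR_BGR2HSV)
for n,lo,hi,box in (('g',(60,60,40),(95,255,255),(380,170,445,235)),('y',(15,150,90),(32,255,255),(390,232,450,290))):
    m=np.zeros(hsv.shape[:2],np.uint8);a,b,c,e=box;m[b:e,a:c]=cv2.inRange(hsv,lo,hi)[b:e,a:c]
    k=cv2.convexHull(np.argwhere(m)[:,::-1].astype(np.int32));rc=cv2.minAreaRect(k)
    q=np.array([ray(dt,p,11)[:2] for p in cv2.boxPoints(rc)]);print(n,rc,q.mean(0).round(1),q.round(0).tolist())
z=im[165:295,370:470]; cv2.imwrite('pics/c1.png',cv2.resize(z,None,fx=4.6,fy=4.6,interpolation=cv2.INTER_CUBIC))
# check: carrier & tray in the same view
for P,zz in (([(192,173),(250,175),(246,226),(190,223)],13),([(293,178),(348,180),(343,228),(288,225)],13)):
    print(np.mean([ray(dt,p,zz)[:2] for p in P],0))
E
```

```text
g ((412.83392333984375, 202.53610229492188), (41.84864044189453, 39.29948425292969), 77.73522186279297) [ 493.4 -265. ] [[533.0, -208.0], [555.0, -303.0], [453.0, -321.0], [432.0, -227.0]]
y ((419.09197998046875, 262.2559814453125), (44.72136306762695, 41.23309326171875), 79.69515228271484) [ 349.3 -275.3] [[392.0, -218.0], [410.0, -317.0], [306.0, -332.0], [289.0, -235.0]]
[497.55172224 202.63317086]
[490.83028225 -34.21222005]
```

View pics/c1.png

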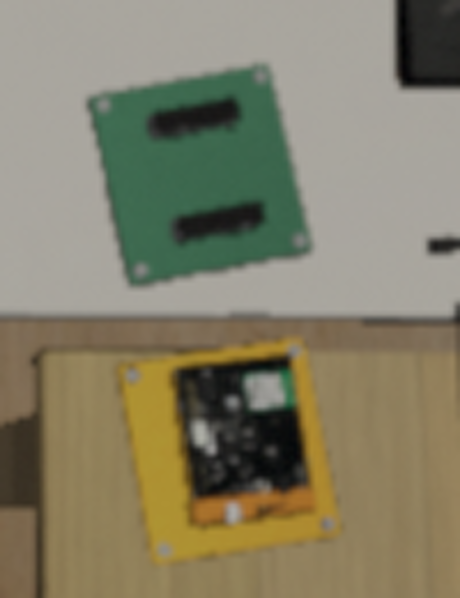

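Crop (top view) shows green cradle corners (90,100), (268,66), (310,247), (133,284), yawed about 10°. The board on the yellow cradle is shifted toward −y and turned less than the cradle. I'll measure the green cradle from closer.

```bash
python3 -m inch '[[-4.5,-5.8,-1,0,0,0,5.6],[-4.5,-5.8,-1,0,0,0,5.6],[-4.5,-5.8,-1,0,0,0,5.6],[-4.5,-5.8,-1,0,0,0,5.6]]'
cat >> h.py <<'E'
def lines(d,st,lo,hi,box,z,bench=None):
    """colour-mask hull -> corner quad -> world"""
    hsv=cv2.cvtColor(d['pixels'],cv2.COLOR_BGR2HSV); m=np.zeros(hsv.shape[:2],np.uint8);a,b,c,e=box
    m[b:e,a:c]=cv2.inRange(hsv,lo,hi)[b:e,a:c]; m=cv2.morphologyEx(m,cv2.MORPH_OPEN,np.ones((3,3)))
    n,lab,s,_=cv2.connectedComponentsWithStats(m); m=(lab==1+np.argmax(s[1:,4]))
    k=cv2.convexHull(np.argwhere(m)[:,::-1].astype(np.int32)); p=cv2.approxPolyDP(k,0.04*cv2.arcLength(k,True),True)[:,0]
    q=np.array([ray(d,x,z,st)[:2] for x in p])
    for i in range(len(q)):
        w=q[(i+1)%len(q)]-q[i]; print(p[i],q[i].round(1),np.linalg.norm(w).round(1),np.degrees(np.arctan2(w[1],w[0])).round(1))
    print('centre',q.mean(0).round(1))
E
python3 - <<'E'
from h import *
st,d=shot('wrist','w9.png'); print(st['position'])
lines(d,st,(60,60,40),(95,255,255),(60,60,260,300),11)
for x in spotter.tip_of(d,'cradle_green')[:1]: print(round(x['score'],2),x['position'],ray(d,x['position'],5,st).round(1))
E
```

```text
clock: 19.25
position: [472.3, -129.9, 174.5]
tool_rot: [0.034, 0.999, 0.0, -0.0]
wrist_force: [0.4, 0.4, -0.1]
grip_width: 57.9
finger_force: 64.2
[ 472.31269326 -129.88526153  174.47809875]
[249 241] [ 525.8 -209.9] 89.4 -75.8
[171 265] [ 547.7 -296.6] 100.1 -168.9
[131 176] [ 449.5 -315.9] 89.1 100.7
[217 153] [ 433.  -228.3] 94.6 11.2
centre [ 489.  -262.7]
0.54 [422.9, 170.2] [464.5 -29.1   5. ]
```

```bash
python3 - <<'E'
from h import *
plan(490.5,-262,80,191)
E
```

```text
plan [ -2.78 -13.11   9.42] [ 0.001 -0.001 -0.259] now [ 471.6 -129.4  174.3] yaw 176.2 t 19.35
```

```bash
python3 -m inch '[[-0.5,-13.1,0,0,0,-0.26,5.6],[-0.5,-13.1,0,0,0,-0.26,5.6],[-0.5,-13.1,0,0,0,-0.26,5.6],[-2.8,-13.1,5,0,0,-0.26,5.6],[-2.8,-13.1,9.4,0,0,-0.26,5.6]]'
python3 -m inch '[[0,0,0,0,0,0,5.6],[0,0,0,0,0,0,5.6],[0,0,0,0,0,0,5.6]]'
python3 - <<'E'
from h import *
plan(490.5,-262,28,191); s=r.get_state(); print(s['grip_width'],s['finger_force'])
E
```

```text
clock: 19.85
position: [494.5, -264.6, 81.4]
tool_rot: [-0.095, 0.995, -0.002, 0.003]
wrist_force: [-0.3, -1.0, 0.6]
grip_width: 57.9
finger_force: 64.3
clock: 20.15
position: [492.5, -263.0, 82.9]
tool_rot: [-0.096, 0.995, -0.001, 0.001]
wrist_force: [0.1, -0.4, -0.5]
grip_width: 58.0
finger_force: 64.5
plan [0.19 0.14 5.49] [-0.002  0.002  0.001] now [ 492.5 -263.    82.9] yaw -168.9 t 20.15
57.988968801459464 64.49597239494324
```

```bash
python3 -m inch '[[0.1,0,2,0,0,0,5.6],[0.1,0,4,0,0,0,5.6],[0.1,0,5,0,0,0,5.6],[0.1,0,5.4,0,0,0,5.6],[0.1,0,5.5,0,0,0,5.6]]'
python3 -m inch '[[0,0,0.05,0,0,0,5.6],[0,0,0.1,0,0,0,5.6]]'
python3 - <<'E'
from h import *
st,d=shot('wrist','w10.png');print(st['position'],st['wrist_force'],st['grip_width'])
for x in spotter.tip_of(d,'cradle_green')[:1]+spotter.tip_of(d,'board_done')[:1]: print(round(x['score'],2),x['position'],ray(d,x['position'],5,st).round(1),ray(d,x['position'],29,st).round(1))
lines(d,st,(60,60,40),(95,255,255),(60,60,600,400),11)
E
```

```text
clock: 20.65
position: [491.1, -263.4, 26.7]
tool_rot: [-0.096, 0.995, -0.0, 0.0]
wrist_force: [-0.1, -0.2, 0.3]
grip_width: 57.9
finger_force: 64.5
clock: 20.85
position: [491.3, -263.5, 26.3]
tool_rot: [-0.096, 0.995, -0.0, 0.001]
wrist_force: [-2.8, 2.0, 14.1]
grip_width: 57.9
finger_force: 65.5
[ 491.26295912 -263.53916093   26.25981153] [-2.75426213  2.04119667 14.12314295] 57.88393160666486
0.57 [323.1, 271.2] [ 505.  -260.5    5. ] [ 491.7 -263.2   29. ]
[416 156] [ 432.8 -229.5] 50.3 11.2
[408 252] [ 482.1 -219.7] 96.4 -76.2
[225 260] [ 505.1 -313.3] 55.4 -169.6
[216 155] [ 450.6 -323.3] 95.5 100.7
centre [ 467.6 -271.5]
```

Contact is felt (14 N). The visible cradle edge puts its centre at about (492.7,−266.5), within 4 mm of the board, so I'll release.

```bash
python3 -m inch '[[0,0,-0.1,0,0,0,8.5],[0,0,-0.1,0,0,0,8.5],[0,0,-0.1,0,0,0,8.5],[0,0,-0.1,0,0,0,8.5],[0,0,-0.1,0,0,0,8.5]]'
python3 -m inch '[[0,0,-3,0,0,0,8.5],[0,0,-7,0,0,0,8.5],[0,0,-12,0,0,0,8.5],[0,0,-14,0,0,0,8.5],[0,0,-14,0,0,0,8.5]]'
python3 -m inch '[[14,0,0,0,0,0,8.5],[14,0,0,0,0,0,8.5],[14,0,0,0,0,0,8.5],[14,0,0,0,0,0,8.5],[14,0,0,0,0,0,8.5]]'
python3 - <<'E'
from h import *
plan(350,-275,160,190)
st,d=shot('wrist','w11.png');print(st['q'].round(2))
for n,z in dict(board_next=29,cradle_yellow=5,board_done=29).items():
    for x in spotter.tip_of(d,n)[:1]: print(n,round(x['score'],2),x['position'],ray(d,x['position'],z,st).round(1))
lines(d,st,(15,150,60),(32,255,255),(100,20,560,330),11)
E
```

```text
clock: 21.5
position: [490.6, -263.2, 25.7]
tool_rot: [-0.096, 0.995, 0.0, -0.0]
wrist_force: [-0.1, -0.4, 0.6]
grip_width: 85.0
finger_force: 0.0
clock: 22.0
position: [492.5, -264.3, 169.3]
tool_rot: [-0.096, 0.995, -0.002, 0.003]
wrist_force: [1.2, 0.5, -0.1]
grip_width: 85.1
finger_force: 0.0
clock: 22.5
position: [352.3, -289.9, 165.0]
tool_rot: [-0.095, 0.995, 0.0, -0.0]
wrist_force: [0.3, 0.3, 0.3]
grip_width: 84.8
finger_force: 0.0
plan [-0.06  1.51  0.5 ] [ 0.001 -0.001  0.016] now [ 352.3 -289.9  165. ] yaw -169.1 t 22.5
[-0.69  0.19  2.06  0.    0.9  -2.45]
board_next 0.67 [332.3, 192.5] [ 349.8 -281.    29. ]
board_done 0.6 [320.3, 326.1] [ 491.7 -264.8   29. ]
[392 133] [ 289.1 -237.1] 93.7 9.1
[383 229] [ 381.7 -222.3] 97.6 -81.0
[285 226] [ 396.9 -318.7] 94.1 -171.6
[286 129] [ 303.8 -332.5] 96.5 98.8
centre [ 342.9 -277.7]
```

```bash
python3 - <<'E'
from h import *
st=r.get_state(); d=grab_frame('wrist'); im=d['pixels']
hsv=cv2.cvtColor(im,cv2.COLOR_BGR2HSV)
yel=cv2.inRange(hsv,(15,150,60),(32,255,255))
hull=np.zeros_like(yel);cv2.fillConvexPoly(hull,np.array([[392,133],[383,229],[285,226],[286,129]]),255)
m=cv2.bitwise_and(hull,cv2.bitwise_not(yel)); m=cv2.morphologyEx(m,cv2.MORPH_OPEN,np.ones((5,5))); 
n,lab,s,_=cv2.connectedComponentsWithStats(m); k=1+np.argmax(s[1:,4]); print(s)
rc=cv2.minAreaRect(np.argwhere(lab==k)[:,::-1].astype(np.int32)); print(rc)
q=np.array([ray(d,p,31,st)[:2] for p in cv2.boxPoints(rc)]); print(q.round(1),q.mean(0))
for i in range(4): w=q[(i+1)%4]-q[i]; print(np.linalg.norm(w),np.degrees(np.arctan2(w[1],w[0])))
cv2.imwrite('pics/c2.png',cv2.resize(im[110:250,260:410],None,fx=4,fy=4,interpolation=cv2.INTER_CUBIC))
E
```

```text
[[     0      0    640    400 251428]
 [   289    131      7      7     48]
 [   383    134      8      8     58]
 [   346    149     12     13    143]
 [   299    159     71     70   4323]]
((333.8133239746094, 194.42425537109375), (67.11872863769531, 69.07220458984375), 3.6522228717803955)
[[ 389.4 -305.7]
 [ 325.7 -312.8]
 [ 318.2 -254.9]
 [ 381.7 -243.8]] [ 353.74872941 -279.28892538]
64.1569211255096 -173.59665966307819
58.40845329430059 97.37453536944695
64.47951464358697 9.903925440975346
62.34207675865062 -82.87268075077812
```

View pics/c2.png

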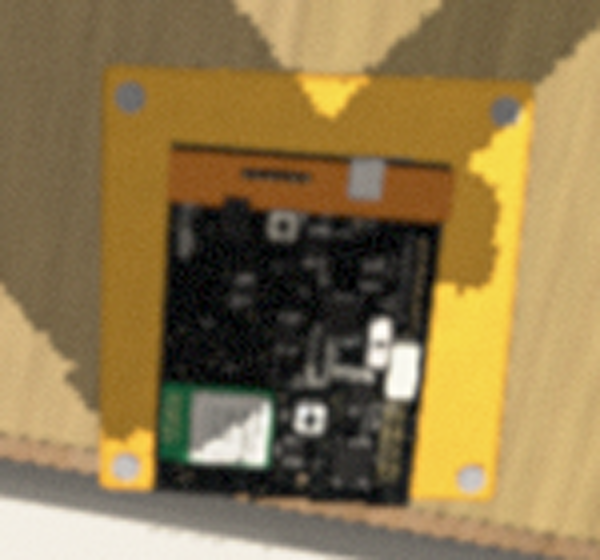

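The crop shows the waiting board's corners at (302.5,146.3), (373.3,151.3), (299.3,232.5) and (362.5,235.5), with the amber tape on the robot side.

```bash
python3 - <<'E'
from h import *
st=r.get_state(); d=grab_frame('wrist')
q=np.array([ray(d,p,31,st)[:2] for p in [(302.5,146.3),(373.3,151.3),(362.5,235.5),(299.3,232.5)]]); print(q.round(1).tolist(),q.mean(0))
for i in range(4): w=q[(i+1)%4]-q[i]; print(np.linalg.norm(w),np.degrees(np.arctan2(w[1],w[0])))
w=(q[3]-q[0]+q[2]-q[1]); a=np.degrees(np.arctan2(w[1],w[0])); print(a); c=q.mean(0); plan(c[0],c[1],75,a+180)
E
```

```text
[[315.9, -314.5], [308.4, -253.8], [386.5, -245.1], [394.9, -303.5]] [ 351.42373273 -279.2257572 ]
61.163178685531854 97.03707232447589
78.59290876793933 6.37822406427073
59.05575589174276 -81.87887834315006
79.71424338703797 -172.09012161315428
7.149476120375857
plan [0.04 1.09 9.06] [ 0.    -0.     0.068] now [ 354.  -289.8  165.6] yaw -168.9 t 22.8
```

```bash
python3 -m inch '[[0.1,1.1,4,0,0,0.068,8.5],[0.1,1.1,8,0,0,0.068,8.5],[0.1,1.1,9,0,0,0.068,8.5],[0.1,1.1,9,0,0,0.068,8.5],[0.1,1.1,9,0,0,0.068,8.5]]'
python3 -m inch '[[0,0,0,0,0,0,8.5],[0,0,0,0,0,0,8.5]]'
python3 - <<'E'
from h import *
plan(351.4,-279.2,26,187.1)
st,d=shot('wrist')
for x in spotter.tip_of(d,'board_next')[:1]: print(round(x['score'],2),x['position'],ray(d,x['position'],29,st).round(1))
E
```

```text
clock: 23.3
position: [351.0, -279.9, 76.7]
tool_rot: [-0.062, 0.998, -0.0, 0.0]
wrist_force: [-0.1, -0.6, 0.7]
grip_width: 84.9
finger_force: 0.0
clock: 23.5
position: [351.0, -280.1, 77.1]
tool_rot: [-0.062, 0.998, -0.001, 0.001]
wrist_force: [-0.9, -0.3, 0.4]
grip_width: 84.8
finger_force: 0.0
plan [-0.05  0.1   5.11] [-0.002  0.002  0.   ] now [ 351.  -280.1   77.1] yaw -172.9 t 23.5
0.6 [321.9, 232.3] [ 352.9 -280.3   29. ]
```

```bash
python3 -m inch '[[-0.1,0,2,0,0,0,8.5],[-0.1,0,4,0,0,0,8.5],[-0.1,0,5.1,0,0,0,8.5],[-0.1,0,5.1,0,0,0,8.5],[-0.1,0,5.1,0,0,0,8.5]]'
python3 -m inch '[[0,0,0,0,0,0,7],[0,0,0,0,0,0,6.5],[0,0,0,0,0,0,5.6],[0,0,0,0,0,0,5.6],[0,0,0,0,0,0,5.6]]'
python3 -m inch '[[0,0,-0.4,0,0,0,5.6],[0,0,-1,0,0,0,5.6],[0,0,-2,0,0,0,5.6],[0,0,-4,0,0,0,5.6],[0,0,-6,0,0,0,5.6]]'
python3 - <<'E'
from h import *
s=r.get_state(); print(s['grip_width'],s['finger_force'],s['wrist_force'])
plan(420,-130,165,180)
st,d=shot('wrist','w12.png')
for n in ('board_next','board_done'):
    for x in spotter.tip_of(d,n)[:1]: print(n,round(x['score'],2),x['position'],ray(d,x['position'],st['position'][2]+3,st).round(1))
E
```

```text
clock: 24.1
position: [351.2, -279.4, 25.1]
tool_rot: [-0.062, 0.998, 0.0, -0.0]
wrist_force: [0.3, 0.8, 1.6]
grip_width: 85.1
finger_force: 0.0
clock: 24.6
position: [351.5, -279.6, 26.0]
tool_rot: [-0.062, 0.998, -0.0, 0.0]
wrist_force: [-2.2, 2.6, 17.3]
grip_width: 57.9
finger_force: 60.3
clock: 25.1
position: [350.9, -279.1, 85.8]
tool_rot: [-0.062, 0.998, 0.0, -0.0]
wrist_force: [0.5, -0.4, -0.2]
grip_width: 58.0
finger_force: 64.0
58.03622260702422 64.02332067489624 [ 0.5164915  -0.40556732 -0.22829898]
plan [-8.7  13.94 -7.92] [ 0.    -0.     0.124] now [ 350.9 -279.1   85.8] yaw -172.9 t 25.1
board_next 0.62 [322.4, 269.1] [ 350.2 -279.4   88.8]
```

```bash
python3 -m inch '[[0,0,-5,0,0,0,5.6],[-3,4,-8,0,0,0.194,5.6],[-8,14,-8,0,0,0.194,5.6],[-8,20,-8,0,0,0.194,5.6],[-8,20,-8,0,0,0.194,5.6]]'
python3 -m inch '[[0,0,0,0,0,0,5.6],[0,20,0,0,0,0,5.6],[0,20,0,0,0,0,5.6],[0,20,0,0,0,0,5.6],[0,20,0,0,0,0,5.6]]'
python3 - <<'E'
from h import *
plan(495.6,196.8,165,176); s=r.get_state(); print(s['grip_width'],s['finger_force'],s['q'].round(2))
E
```

```text
clock: 25.75
position: [401.5, -98.6, 163.5]
tool_rot: [0.035, 0.999, 0.0, -0.0]
wrist_force: [1.3, 0.6, -0.6]
grip_width: 58.3
finger_force: 64.4
clock: 26.25
position: [415.3, 100.5, 163.3]
tool_rot: [0.035, 0.999, -0.0, -0.0]
wrist_force: [2.0, -0.6, -0.1]
grip_width: 57.6
finger_force: 64.4
plan [-7.34 10.18 -0.17] [-0.    -0.    -0.001] now [415.3 100.5 163.3] yaw 176.0 t 26.25
57.590933924828846 64.44501399993896 [ 0.23  0.15  2.11 -0.    0.88 -1.27]
```

```bash
python3 -m inch '[[-7.4,10.1,0,0,0,0,5.6],[-7.4,10.1,0,0,0,0,5.6],[-7.4,10.1,0,0,0,0,5.6],[-7.4,10.1,4,0,0,0,5.6],[-7.4,10.1,8,0,0,0,5.6]]'
python3 -m inch '[[0,0,0,0,0,0,5.6],[0,0,0,0,0,0,5.6],[0,0,0,0,0,0,5.6]]'
python3 - <<'E'
from h import *
plan(495.6,196.8,26,176)
st,d=shot('wrist','w13.png')
for n in ('board_next',):
    for x in spotter.tip_of(d,n)[:1]: print(n,round(x['score'],2),x['position'],ray(d,x['position'],st['position'][2]+3,st).round(1))
# far edge rows of boards in hand (column 320, dark->bright gradient), old done-board shot vs now
for f in ('w7','w13'):
    g=cv2.cvtColor(cv2.imread(f'pics/{f}.png'),cv2.COLOR_BGR2GRAY); print(f,[int(v) for v in g[176:204:1,265:280].mean(1)])
E
```

```text
clock: 26.75
position: [497.7, 195.3, 82.8]
tool_rot: [0.034, 0.999, 0.0, 0.001]
wrist_force: [-0.3, -0.9, 0.3]
grip_width: 57.9
finger_force: 64.4
clock: 27.05
position: [497.5, 194.8, 85.4]
tool_rot: [0.035, 0.999, 0.0, 0.001]
wrist_force: [0.6, -0.1, 0.1]
grip_width: 58.4
finger_force: 64.5
plan [0.21 0.18 5.94] [ 0.001  0.002 -0.   ] now [497.5 194.8  85.4] yaw 176.0 t 27.05
board_next 0.85 [320.1, 270.8] [497.7 193.4  88.4]
w7 [20, 20, 18, 20, 20, 18, 18, 18, 20, 31, 40, 34, 18, 12, 15, 13, 12, 10, 10, 9, 14, 8, 12, 9, 11, 13, 9, 10]
w13 [55, 52, 51, 51, 49, 49, 49, 47, 48, 48, 48, 47, 32, 19, 43, 72, 86, 92, 90, 91, 91, 91, 91, 91, 91, 91, 91, 91]
```

```bash
python3 -m inch '[[0.2,0.18,1,0,0,0,5.6],[0.2,0.18,2,0,0,0,5.6],[0.2,0.18,2.5,0,0,0,5.6],[0.2,0.18,2.5,0,0,0,5.6],[0.2,0.18,2.5,0,0,0,5.6]]'
python3 - <<'E'
from h import *
plan(495.3,196.8,26,176)
E
```

```text
clock: 27.65
position: [494.4, 196.8, 58.6]
tool_rot: [0.035, 0.999, -0.0, -0.0]
wrist_force: [0.2, 0.1, -0.2]
grip_width: 57.9
finger_force: 64.5
plan [-0.09  0.01  3.26] [-0.    -0.001  0.   ] now [494.4 196.8  58.6] yaw 176.0 t 27.65
```

```bash
python3 -m inch '[[-0.1,0,1,0,0,0,5.6],[-0.1,0,2,0,0,0,5.6],[-0.1,0,2.6,0,0,0,5.6],[-0.1,0,3,0,0,0,5.6],[-0.1,0,3.1,0,0,0,5.6]]'
python3 -m inch '[[0,0,0.1,0,0,0,5.6],[0,0,0.2,0,0,0,5.6],[0,0,0.2,0,0,0,5.6]]'
```

```text
clock: 28.15
position: [495.1, 196.6, 27.1]
tool_rot: [0.035, 0.999, -0.0, -0.001]
wrist_force: [0.0, -0.5, -0.5]
grip_width: 57.7
finger_force: 64.5
clock: 28.45
position: [495.7, 196.7, 26.3]
tool_rot: [0.035, 0.999, 0.0, 0.0]
wrist_force: [-1.1, -0.5, 2.7]
grip_width: 58.0
finger_force: 64.7
```

```bash
python3 -m inch '[[0,0,0,0,0,0,6.5],[0,0,0,0,0,0,8.5],[0,0,0,0,0,0,8.5],[0,0,0,0,0,0,8.5],[0,0,0,0,0,0,8.5]]'
python3 -m inch '[[0,0,-3,0,0,0,8.5],[0,0,-7,0,0,0,8.5],[0,0,-12,0,0,0,8.5],[0,0,-14,0,0,0,8.5],[0,0,-14,0,0,0,8.5]]'
python3 -m inch '[[0,0,0,0,0,0,8.5],[0,0,0,0,0,0,8.5]]'
python3 - <<'E'
from h import *
plan(480,80,175,86)
st,d=shot('wrist','w14.png')
for n,z in dict(board_next=29,carrier=5,bar_red=8,bar_blue=8).items():
    for x in spotter.tip_of(d,n)[:1]: print(n,round(x['score'],2),x['position'],ray(d,x['position'],z,st).round(1))
im=d['pixels'][110:260,240:410]; cv2.imwrite('pics/c3.png',cv2.resize(im,None,fx=4,fy=4,interpolation=cv2.INTER_CUBIC))
old=cv2.imread('pics/w5.png')
E
```

```text
clock: 28.95
position: [495.5, 196.7, 25.8]
tool_rot: [0.035, 0.999, -0.0, -0.0]
wrist_force: [0.7, 0.6, -0.3]
grip_width: 85.1
finger_force: 0.0
clock: 29.45
position: [497.5, 197.5, 169.3]
tool_rot: [0.035, 0.999, 0.001, 0.003]
wrist_force: [0.1, -0.4, -0.5]
grip_width: 85.2
finger_force: 0.0
clock: 29.65
position: [494.6, 196.3, 164.4]
tool_rot: [0.035, 0.999, -0.0, -0.001]
wrist_force: [0.8, 0.1, -0.6]
grip_width: 85.3
finger_force: 0.0
plan [  0.65 -11.71  -1.05] [-3.000e-03 -1.000e-03  1.571e+00] now [494.6 196.3 164.4] yaw 176.0 t 29.65
board_next 0.93 [322.3, 194.2] [495.1 196.1  29. ]
bar_red 0.66 [85.0, 172.7] [463.8 -28.4   8. ]
bar_blue 0.6 [92.2, 217.2] [508.4 -34.    8. ]
```

```bash
python3 -m inch '[[2,-10,0,0,0,0.6,3],[2,-10,0,0,0,0.6,3],[2,-10,0,0,0,0.6,3],[2,-10,0,0,0,0.6,3],[2,-10,0,0,0,0.6,3]]'
python3 -m inch '[[0,0,0,0,0,0.6,3],[0,0,0,0,0,0.6,3],[0,0,0,0,0,0.6,3],[0,0,0,0,0,0.6,3],[0,0,0,0,0,0.6,3]]'
python3 -m inch '[[0,0,0,0,0,0.418,3],[0,0,0,0,0,0.418,3],[0,0,0,0,0,0.418,3],[0,0,0,0,0,0.418,3]]'
python3 - <<'E'
from h import *
plan(464.6,-28.7,100,83.3)
E
```

```text
clock: 30.4
position: [468.5, 97.9, 165.6]
tool_rot: [0.33, 0.944, -0.0, -0.0]
wrist_force: [0.5, -0.3, 0.4]
grip_width: 30.0
finger_force: 0.0
clock: 30.9
position: [468.6, 98.7, 165.6]
tool_rot: [0.592, 0.806, -0.0, -0.0]
wrist_force: [-0.6, 0.1, 0.3]
grip_width: 29.9
finger_force: 0.0
clock: 31.3
position: [468.6, 98.6, 165.7]
tool_rot: [0.745, 0.667, -0.0, -0.0]
wrist_force: [0.6, -0.1, -0.4]
grip_width: 29.8
finger_force: 0.0
plan [-12.69   1.02   6.57] [-0.     0.     0.005] now [468.6  98.6 165.7] yaw 83.6 t 31.3
```

```bash
python3 -m inch '[[-12.7,1,0,0,0,0.005,3],[-12.7,1,0,0,0,0.005,3],[-12.7,1,0,0,0,0.005,3],[-12.7,1,4,0,0,0.005,3],[-12.7,1,8,0,0,0.005,3]]'
python3 -m inch '[[0,0,0,0,0,0,3],[0,0,0,0,0,0,3],[0,0,0,0,0,0,3]]'
python3 - <<'E'
from h import *
plan(464.6,-28.7,25.5,83.3)
st,d=shot('wrist','w15.png')
for n,z in dict(bar_red=8,bar_blue=8).items():
    for x in spotter.tip_of(d,n)[:1]: print(n,round(x['score'],2),x['position'],ray(d,x['position'],z,st).round(1))
E
```

```text
clock: 31.8
position: [465.1, -30.0, 85.9]
tool_rot: [0.746, 0.665, 0.001, 0.001]
wrist_force: [-0.2, 1.0, -1.3]
grip_width: 30.2
finger_force: 0.0
clock: 32.1
position: [464.9, -28.8, 87.4]
tool_rot: [0.748, 0.664, 0.001, 0.001]
wrist_force: [-0.4, 0.4, 0.1]
grip_width: 30.0
finger_force: 0.0
plan [ 0.   -0.05  6.19] [ 0.002 -0.    -0.002] now [464.9 -28.8  87.4] yaw 83.2 t 32.1
bar_red 0.81 [318.9, 212.6] [462.4 -29.3   8. ]
bar_blue 0.92 [382.9, 213.1] [508.4 -35.3   8. ]
```

```bash
python3 -m inch '[[0,0,2,0,0,0,3],[0,0,4.5,0,0,0,3],[0,0,6.1,0,0,0,3],[0,0,6.1,0,0,0,3],[0,0,6.1,0,0,0,3]]'
python3 -m inch '[[0,0,0,0,0,0,0.8],[0,0,0,0,0,0,0.8],[0,0,0,0,0,0,0.8],[0,0,0,0,0,0,0.8],[0,0,0,0,0,0,0.8]]'
python3 -m inch '[[0,0,-1,0,0,0,0.8],[0,0,-4,0,0,0,0.8],[0,0,-9,0,0,0,0.8],[0,0,-13,0,0,0,0.8],[0,0,-13,0,0,0,0.8]]'
python3 - <<'E'
from h import *
plan(466.8,198.7,155,86)
E
```

```text
clock: 32.75
position: [464.2, -28.9, 25.6]
tool_rot: [0.749, 0.663, 0.0, 0.0]
wrist_force: [0.2, -0.1, 0.7]
grip_width: 29.9
finger_force: 0.0
clock: 33.25
position: [464.8, -29.0, 26.2]
tool_rot: [0.749, 0.663, 0.001, 0.001]
wrist_force: [-1.0, -0.1, 7.5]
grip_width: 14.9
finger_force: 59.3
clock: 33.75
position: [467.1, -29.2, 160.9]
tool_rot: [0.749, 0.663, 0.004, 0.004]
wrist_force: [1.1, 0.1, -0.0]
grip_width: 14.4
finger_force: 58.7
plan [22.61 -2.81  0.58] [ 0.01  -0.    -0.052] now [467.1 -29.2 160.9] yaw 83.0 t 33.75
```

```bash
python3 -m inch '[[22.6,-2.8,0.5,0,0,-0.052,0.8],[22.6,-2.8,0.5,0,0,-0.052,0.8],[22.6,-2.8,0.5,0,0,-0.052,0.8],[22.6,-2.8,0.5,0,0,-0.052,0.8],[22.6,-2.8,0.5,0,0,-0.052,0.8]]'
python3 -m inch '[[0,0,3,0,0,0,0.8],[0,0,6,0,0,0,0.8],[0,0,6,0,0,0,0.8],[0,0,6,0,0,0,0.8],[0,0,6,0,0,0,0.8]]'
python3 - <<'E'
from h import *
st,d=shot('wrist','w16.png'); plan(466.8,198.7,80,86,st)
eyes(d,st,dict(red=[(321,170),(321,325)]),st['position'][2]-18.2+6,28)
for x in spotter.tip_of(d,'bar_red')[:1]: print(round(x['score'],2),x['position'],ray(d,x['position'],st['position'][2]-18.2,st).round(1))
E
```

```text
clock: 34.25
position: [463.0, 201.9, 150.4]
tool_rot: [0.731, 0.683, 0.001, -0.0]
wrist_force: [-0.6, -1.4, -0.3]
grip_width: 14.9
finger_force: 58.6
clock: 34.75
position: [464.3, 198.9, 91.3]
tool_rot: [0.732, 0.682, 0.001, 0.0]
wrist_force: [0.1, -0.2, -0.7]
grip_width: 14.8
finger_force: 58.7
plan [-0.    0.25  1.13] [ 0.002 -0.001 -0.001] now [464.3 198.9  91.3] yaw 86.0 t 34.75
red [321.5 172.1] r 27.8 [466.5 240.9  79.1]
red [321.5 316.2] r 23.4 [460.8 161.1  79.1]
red mid [463.6 201.   79.1] len 80.0 angle 85.94
0.6 [323.1, 249.2] [464.3 198.1  73.1]
```

```bash
python3 -m inch '[[0,0.25,0.3,0,0,0,0.8],[0,0.25,0.6,0,0,0,0.8],[0,0.25,1,0,0,0,0.8],[0,0.25,1,0,0,0,0.8],[0,0.25,1,0,0,0,0.8]]'
python3 - <<'E'
from h import *
st,d=shot('wrist','w17.png'); plan(466.8,198.7,61.2,86,st); print(st['wrist_force'])
im=d['pixels']; hsv=cv2.cvtColor(im,cv2.COLOR_BGR2HSV)
red=cv2.inRange(hsv,(0,120,60),(8,255,255))|cv2.inRange(hsv,(172,120,60),(180,255,255))
print('\n'.join(''.join('#' if red[v,u] else ('+' if im[v,u].mean()>100 else '.') for u in range(292,352)) for v in range(140,205)))
E
```

```text
clock: 35.35
position: [465.7, 198.5, 79.6]
tool_rot: [0.731, 0.682, -0.0, -0.0]
wrist_force: [0.7, 0.4, -0.2]
grip_width: 14.9
finger_force: 58.7
plan [0.02 0.11 1.84] [-0.001  0.    -0.   ] now [465.7 198.5  79.6] yaw 86.0 t 35.35
[ 0.68531225  0.43223918 -0.15959026]
++..........................................................
++..........................................................
+...........................................................
+...........................................................
............................................................
............................................................
........................#.########..........................
.....................################.......................
..................#######################...................
.................##########################.................
................############################................
...............##############################...............
..............################################..............
.............#######################
[... 2435 characters left out ...]
###########..................
+.+++....++++++..##########################.................
++.+..+...+++++..##########################.................
+++++.+.++++++...##########################.................
++..+...+........##########################............+....
+.+.....+........##########################.................
+++++.+.++........#########################.................
++++...+.........##########################.........++......
+++.++..+.........#########################........+++......
++++.+..+.........#########################........+++......
++...+..+.........#########################........+++......
+++..+..+.........#########################.........++.....+
```

```bash
python3 - <<'E'
from h import *
st,d=shot('wrist')
print('eye',ray(d,(322.3,168.2),67.4,st),'pin tip',ray(d,(324,163),59,st),'mid',ray(d,(324,165.5),57,st), st['position'])
im=d['pixels']; 
hsv=cv2.cvtColor(im,cv2.COLOR_BGR2HSV)
red=cv2.inRange(hsv,(0,120,60),(8,255,255))|cv2.inRange(hsv,(172,120,60),(180,255,255))
print('\n'.join(''.join('#' if red[v,u] else ('+' if im[v,u].mean()>70 else '.') for u in range(285,360)) for v in range(285,350,2)))
E
```

```text
eye [468.46406038 242.43082775  67.4       ] pin tip [469.40547799 243.45235754  59.        ] mid [469.31133196 241.84858566  57.        ] [465.79171811 198.5605415   79.70331773]
........................##########################.........................
........................###########################........................
........................###########################........................
.......................############################........................
........................##########################.........................
........................###########################........................
........................##########################.........................
........................##########################.........................
........................##########################.........................
....................+...##########################..++.....................
...................++++.##########################.++++....................
...................+++++++######################+++++++....................
........
[... 887 characters left out ...]
++++............
............++++++++++##############################+++++++++++............
............+++++++++++++########################++++++++++++++............
............+++++++++++++++####################++++++++++++++++............
...........++++++++++++++++++++++########++++++++++++++++++++++............
...........++++++++++++++++++++++++++++++++++++++++++++++++++++............
............+++++++++++++++++++++++++++++++++++++++++++++++++++............
..................++++++++++++++++++++++++++++++++++++++...................
............................++++++++++++++++++.............................
...........................................................................
```

```bash
python3 -m inch '[[0.03,0.1,0.4,0,0,0,0.8],[0.03,0.1,0.8,0,0,0,0.8],[0.03,0.1,1.1,0,0,0,0.8],[0.03,0.1,1.4,0,0,0,0.8],[0.03,0.1,1.6,0,0,0,0.8]]'
python3 -m inch '[[0,0,0.1,0,0,0,0.8],[0,0,0.2,0,0,0,0.8],[0,0,0.25,0,0,0,0.8],[0,0,0.25,0,0,0,0.8]]'
```

```text
clock: 35.95
position: [466.8, 198.8, 63.4]
tool_rot: [0.731, 0.682, -0.0, -0.0]
wrist_force: [0.4, -0.5, -0.4]
grip_width: 14.9
finger_force: 58.7
clock: 36.35
position: [466.9, 198.9, 61.3]
tool_rot: [0.731, 0.682, 0.0, 0.0]
wrist_force: [-0.8, -0.3, -0.9]
grip_width: 14.9
finger_force: 58.7
```

Down on the red pins with no jamming force. Release, then go for the blue bar.

```bash
python3 -m inch '[[0,0,0.05,0,0,0,3],[0,0,0.05,0,0,0,3],[0,0,0.05,0,0,0,3],[0,0,0.05,0,0,0,3]]'
python3 -m inch '[[0,0,-2,0,0,0,3],[0,0,-5,0,0,0,3],[0,0,-9,0,0,0,3],[0,0,-9,0,0,0,3],[0,0,-9,0,0,0,3]]'
python3 - <<'E'
from h import *
st,d=shot('wrist','w18.png'); 
for n,z in dict(bar_red=43,board_next=29).items():
  for x in spotter.tip_of(d,n)[:1]: print(n,round(x['score'],2),x['position'],ray(d,x['position'],z,st).round(1))
plan(509.9,-33.4,150,83.3)
E
```

```text
clock: 36.75
position: [467.0, 198.9, 60.9]
tool_rot: [0.731, 0.682, 0.0, 0.0]
wrist_force: [-0.6, 0.5, -0.6]
grip_width: 30.2
finger_force: 0.0
clock: 37.25
position: [467.5, 199.1, 151.6]
tool_rot: [0.731, 0.682, 0.001, 0.0]
wrist_force: [-1.3, -1.0, -0.1]
grip_width: 29.9
finger_force: 0.0
bar_red 0.7 [320.1, 201.4] [465.7 198.2  43. ]
board_next 0.78 [351.9, 197.2] [492.9 195.9  29. ]
plan [-2.283e+01  5.990e+00 -2.000e-02] [-0.002  0.001  0.047] now [466.1 198.5 149.7] yaw 86.0 t 37.4
```

```bash
python3 -m inch '[[-22.8,6,0,0,0,0.047,3],[-22.8,6,0,0,0,0.047,3],[-22.8,6,0,0,0,0.047,3],[-22.8,6,0,0,0,0.047,3],[-22.8,6,0,0,0,0.047,3]]'
python3 -m inch '[[0,0,3,0,0,0,3],[0,0,6,0,0,0,3],[0,0,6,0,0,0,3],[0,0,6,0,0,0,3]]'
python3 - <<'E'
from h import *
st,d=shot('wrist'); plan(509.9,-33.4,28.2,83.3,st)
for x in spotter.tip_of(d,'bar_blue')[:1]: print(round(x['score'],2),x['position'],ray(d,x['position'],8,st).round(1))
E
```

```text
clock: 37.9
position: [510.3, -35.4, 149.6]
tool_rot: [0.748, 0.664, -0.001, -0.001]
wrist_force: [-0.0, 0.7, -0.1]
grip_width: 30.0
finger_force: 0.0
clock: 38.3
position: [509.9, -32.7, 90.1]
tool_rot: [0.747, 0.665, -0.001, -0.001]
wrist_force: [-0.6, -0.0, 0.5]
grip_width: 30.0
finger_force: 0.0
plan [-0.07  0.02  6.19] [-0.003  0.     0.   ] now [509.9 -32.7  90.1] yaw 83.3 t 38.3
0.72 [321.4, 211.8] [508.7 -33.7   8. ]
```

```bash
python3 -m inch '[[-0.05,0,2,0,0,0,3],[-0.05,0,4.5,0,0,0,3],[-0.05,0,6.2,0,0,0,3],[-0.05,0,6.2,0,0,0,3],[-0.05,0,6.2,0,0,0,3]]'
python3 -m inch '[[0,0,0,0,0,0,0.8],[0,0,0,0,0,0,0.8],[0,0,0,0,0,0,0.8],[0,0,0,0,0,0,0.8],[0,0,0,0,0,0,0.8]]'
python3 -m inch '[[0,0,-1,0,0,0,0.8],[0,0,-4,0,0,0,0.8],[0,0,-9,0,0,0,0.8],[0,0,-13,0,0,0,0.8],[0,0,-13,0,0,0,0.8]]'
python3 - <<'E'
from h import *
plan(527,194,158,86)
E
```

```text
clock: 38.9
position: [511.5, -33.1, 29.9]
tool_rot: [0.747, 0.665, 0.0, 0.0]
wrist_force: [1.0, -0.3, 0.5]
grip_width: 29.9
finger_force: 0.0
clock: 39.4
position: [512.0, -33.3, 30.5]
tool_rot: [0.747, 0.665, 0.001, 0.001]
wrist_force: [-1.1, 1.1, 7.5]
grip_width: 14.5
finger_force: 59.5
clock: 39.9
position: [514.3, -33.5, 165.2]
tool_rot: [0.747, 0.665, 0.004, 0.004]
wrist_force: [0.8, 0.1, -1.1]
grip_width: 14.7
finger_force: 58.8
plan [22.75 -1.4   0.71] [ 0.01  -0.    -0.047] now [514.3 -33.5 165.2] yaw 83.3 t 39.9
```

```bash
python3 -m inch '[[22.7,-1.5,0.5,0,0,-0.047,0.8],[22.7,-1.5,0.5,0,0,-0.047,0.8],[22.7,-1.5,0.5,0,0,-0.047,0.8],[22.7,-1.5,0.5,0,0,-0.047,0.8],[22.7,-1.5,0.5,0,0,-0.047,0.8]]'
python3 -m inch '[[0,0,3,0,0,0,0.8],[0,0,6.5,0,0,0,0.8],[0,0,7,0,0,0,0.8],[0,0,7,0,0,0,0.8],[0,0,7,0,0,0,0.8]]'
python3 -m inch '[[0,0,0,0,0,0,0.8],[0,0,0,0,0,0,0.8]]'
python3 - <<'E'
from h import *
st,d=shot('wrist','w19.png'); plan(527,194,84,86,st)
im=d['pixels']; hsv=cv2.cvtColor(im,cv2.COLOR_BGR2HSV)
b=cv2.inRange(hsv,(100,110,50),(125,255,255))
print('\n'.join(''.join('#' if b[v,u] else ('+' if im[v,u].mean()>95 else '.') for u in range(288,360)) for v in range(140,200)))
E
```

```text
clock: 40.4
position: [522.1, 197.2, 154.0]
tool_rot: [0.731, 0.683, 0.0, -0.0]
wrist_force: [0.7, -2.0, -0.9]
grip_width: 14.6
finger_force: 58.8
clock: 40.9
position: [523.1, 193.9, 85.1]
tool_rot: [0.732, 0.682, 0.001, 0.0]
wrist_force: [0.9, -0.3, -0.5]
grip_width: 14.6
finger_force: 58.8
clock: 41.1
position: [523.2, 194.0, 85.1]
tool_rot: [0.732, 0.682, 0.001, 0.0]
wrist_force: [-0.6, 0.5, -1.2]
grip_width: 14.4
finger_force: 58.9
plan [0.03 0.38 0.11] [ 0.002 -0.001 -0.001] now [523.2 194.   85.1] yaw 86.0 t 41.1
....................................................................++++
....................................................................++++
.....................................................................+++
.......................................................................+
........................................................................
.....................................#####..............................
..................................############..........................
..............................##################...............
[... 3105 characters left out ...]
#################.........+++++++++++++++++
++++++++..............########################.........+++++++++++++++++
++++++++..............########################.........+++++++++++++++++
++++++++...............#######################.........+++++++++++++++++
++++++++...............#######################..........++++++++++++++++
++++++.................#######################..............++++++++++++
.......................#######################..............++++++++++++
.......................######################...............++++++++++++
.................+....#######################..............+++++++++++++
.................++...#######################..............+++++++++++++
```

```bash
python3 -m inch '[[0,0.38,0,0,0,0,0.8],[0,0.38,0.3,0,0,0,0.8],[0,0.38,0.3,0,0,0,0.8],[0,0.38,0.3,0,0,0,0.8]]'
python3 - <<'E'
from h import *
st,d=shot('wrist','w20.png'); plan(527,194,65.5,86,st)
im=d['pixels']; hsv=cv2.cvtColor(im,cv2.COLOR_BGR2HSV)
b=cv2.inRange(hsv,(100,110,50),(125,255,255))
w=(im.mean(2)>95)[155:175,314:336]; p=np.argwhere(w)[:,::-1].mean(0)+[314,155]; print('tip px',p,w.sum())
roi=b[140:192,:]; rows=[(v+140,np.flatnonzero(roi[v])[[0,-1]]) for v in (20,24,28,32,36)if roi[v].any()]; print(rows)
# ring: fit circle to upper outer boundary
P=[(u,140+np.flatnonzero(b[140:190,u])[0]) for u in range(308,337,2) if b[140:190,u].any()]; P=np.array(P,float)
s=np.linalg.lstsq(np.c_[2*P,np.ones(len(P))],(P**2).sum(1),rcond=None)[0]; print('ring',s[:2],np.sqrt(s[2]+s[0]**2+s[1]**2))
print('eye',ray(d,s[:2],st['position'][2]-16.5,st),'pin',ray(d,p,57.5,st))
E
```

```text
clock: 41.55
position: [526.0, 193.5, 80.6]
tool_rot: [0.731, 0.682, -0.0, -0.0]
wrist_force: [1.4, 0.5, -0.4]
grip_width: 14.5
finger_force: 58.9
plan [0.05 0.1  1.51] [-0.001  0.    -0.   ] now [526.  193.5  80.6] yaw 86.0 t 41.55
tip px [322.68939394 163.86363636] 132
[(160, array([301, 341])), (164, array([300, 341])), (168, array([299, 342])), (172, array([300, 341])), (176, array([302, 340]))]
ring [321.36656347 164.98940224] 19.002945457487247
eye [528.27628677 238.25528546  64.09625877] pin [528.90094241 237.64759989  57.5       ]
```

```bash
python3 -m inch '[[0.04,0.08,0.4,0,0,0,0.8],[0.04,0.08,0.8,0,0,0,0.8],[0.04,0.08,1.1,0,0,0,0.8],[0.04,0.08,1.3,0,0,0,0.8],[0.04,0.08,1.4,0,0,0,0.8]]'
python3 -m inch '[[0,0,0.08,0,0,0,0.8],[0,0,0.12,0,0,0,0.8],[0,0,0.12,0,0,0,0.8]]'
```

```text
clock: 42.1
position: [526.8, 193.9, 66.5]
tool_rot: [0.731, 0.682, -0.0, -0.0]
wrist_force: [0.4, 0.8, -0.8]
grip_width: 14.5
finger_force: 58.8
clock: 42.4
position: [527.0, 194.0, 65.7]
tool_rot: [0.731, 0.682, 0.0, 0.0]
wrist_force: [-0.6, 0.2, -1.3]
grip_width: 14.6
finger_force: 58.8
```

```bash
python3 -m inch '[[0,0,0.05,0,0,0,3],[0,0,0.05,0,0,0,3],[0,0,0.05,0,0,0,3],[0,0,0.05,0,0,0,3]]'
python3 -m inch '[[0,0,-2,0,0,0,3],[0,0,-5,0,0,0,3],[0,0,-9,0,0,0,3],[0,0,-13,0,0,0,3],[0,0,-13,0,0,0,3]]'
python3 -m inch '[[0,-3,0,0,0,0,8.5],[0,-3,0,0,0,0,8.5],[0,-3,0,0,0,0,8.5]]'
python3 - <<'E'
from h import *
Z=dict(bar_red=43,bar_blue=43,board_next=29,board_done=29,alcohol_bottle=0,tip_cleaner=0)
for cam_ in ('wrist','top','side'):
  st,d=shot(cam_,f'f_{cam_}.png')
  for n,z in Z.items():
    for x in spotter.tip_of(d,n)[:1]: print(cam_,n,round(x['score'],2),np.round(x['position']),ray(d,x['position'],z,st if cam_=='wrist' else None).round(1))
  if cam_=='wrist':
    print(st['position'],'expect px red/blue ring tops:',[np.round(proj(d,(*(np.array(c)+s*44*np.array([np.cos(np.radians(86)),np.sin(np.radians(86))])),49),st)) for c in ((466.8,198.8),(526.9,194)) for s in(1,-1)])
    im=d['pixels'];hsv=cv2.cvtColor(im,cv2.COLOR_BGR2HSV)
    R_=cv2.inRange(hsv,(0,120,50),(8,255,255))|cv2.inRange(hsv,(172,120,50),(180,255,255));B=cv2.inRange(hsv,(100,110,40),(125,255,255))
    print('\n'.join(''.join('r' if R_[v,u] else 'b' if B[v,u] else '+' if im[v,u].mean()>110 else '.' for u in range(265,405,1)) for v in range(115,250,2)))
E
```

```text
clock: 42.8
position: [527.1, 194.0, 65.2]
tool_rot: [0.731, 0.682, 0.0, 0.0]
wrist_force: [0.3, -0.4, 0.1]
grip_width: 29.9
finger_force: 0.0
clock: 43.3
position: [530.0, 195.1, 200.7]
tool_rot: [0.731, 0.682, 0.004, 0.002]
wrist_force: [1.1, 0.4, 0.3]
grip_width: 29.9
finger_force: 0.0
clock: 43.6
position: [496.7, 196.1, 194.9]
tool_rot: [0.731, 0.682, -0.0, 0.0]
wrist_force: [0.7, 0.5, 0.7]
grip_width: 72.2
finger_force: 0.0
wrist bar_red 0.88 [290. 187.] [465.9 198.9  43. ]
wrist bar_blue 0.75 [355. 189.] [527.7 192.   43. ]
wrist board_next 0.91 [319. 185.] [493.2 195.5  29. ]
wrist alcohol_bottle 0.74 [454. 166.] [638.7 199.4   0. ]
wrist tip_cleaner 0.7 [291. 188.] [462.  187.5   0. ]
[496.71246211 196.07682219 194.90548145] expect px red/blue ring tops: [array([289., 140.]), array([291., 232.]), array([356., 141.]), array([353., 233.])]
++++++++++++++++++++++++++++++++++++++++++++++++++++++++++++++++++++++++++++++++++++++++++++++++++++++++++++++++++++++++++++++++++++++++++++
++++++++++++++++++++++++++++++++++++++++++++++++++++++++++++++++++++++++++++++++++++++++++++++++++++
[... 9231 characters left out ...]
+++++++++++++++++++++++++++++++++++++++++++++++++++++++++++++++++++++++++++++++++++++++++++++++++++++++++++++......
top bar_red 0.62 [218. 203.] [481.6 198.7  43. ]
top board_next 0.67 [218. 198.] [498.2 203.3  29. ]
top board_done 0.92 [413. 199.] [ 497.4 -261.    29. ]
top alcohol_bottle 0.84 [220. 148.] [629.8 210.1   0. ]
top tip_cleaner 0.61 [317. 144.] [641.6 -30.1   0. ]
side bar_red 0.42 [272. 181.] [461.9 191.1  43. ]
side bar_blue 0.7 [295. 171.] [545.2 207.   43. ]
side board_next 0.51 [281. 183.] [486.9 187.8  29. ]
side board_done 0.74 [393. 275.] [ 496.2 -267.8   29. ]
side alcohol_bottle 0.55 [320. 177.] [627.7 201.4   0. ]
side tip_cleaner 0.61 [367. 210.] [631.7 -21.8   0. ]
```

Both bars sit with pins through their eyes, and the boards are in place. Handing in.

```bash
python3 -m inch '[[0,0,0,0,0,0,8.5],[0,0,0,0,0,0,8.5],[0,0,0,0,0,0,8.5]]'; python3 -c "
from station import job; print(job.finish_job())"
```

```text
clock: 44.95
position: [497.1, 196.1, 195.1]
tool_rot: [0.731, 0.682, 0.0, 0.0]
wrist_force: [-0.1, -0.0, -0.3]
grip_width: 84.9
finger_force: 0.0
the job is handed in; nothing more can be done
None
```

I handed the job in at about 45 s; it gave no verdict, but my last camera checks showed the finished board on the green cradle, the waiting board in the nest, both bars down over their own pins, and the bottle and tip cleaner still standing in place.

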